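Belt change on a belt grinder: turn the wheel, hold the tension arm down

ROBOT

A 6-joint arm with a two-finger parallel gripper is mounted at the origin on the work surface. World frame = base frame: x ahead of the robot, y to its left, z up, the work surface at z = 0. Lengths are in m, angles in rad, forces in N, time in s.
With the tool pointing down it reaches from about 0.35 to 0.975 m from the base axis. Payload 4.9 kg.
Tool frame: the origin (TCP) lies at the centre of the arm's flange, where the gripper is bolted on; the fingertips stand 173 mm ahead of it and the grasp point (between the pads) lies 155 mm ahead of it (ctrl.finger_overhang is the distance from the TCP to the fingertips, in m); z points along the fingers, y is the direction in which the jaws open and shut (so a half turn about z gives the same grasp; the last joint's range is limited). The gripper opens to 85 mm and grips with 20 to 120 N. Pads are 22 mm wide; open, the fingers measure 114 mm over their backs; the gripper's body (76 mm by 85 mm) begins 54 mm behind the grasp point. The pads swing forward as they close: fully open they stand 13 mm farther back than shut.
Start: joints at [-1.419, 0.053, 1.613, -0, 1.476, -0.119], TCP at [0.167, -0.602, 0.405] pointing down, gripper open.
Joint ranges: [-3.01, 3.01], [-1.01, 2.22], [0.06, 2.58], [-1.02, 4.17], [0.09, 2.62], [-3.14, 3.14]. Speed limits (rad/s): [2.57, 2.57, 3.14, 3.14, 3.14, 3.14].

INTERFACE

Orientations are given as a rotation vector (axis times angle).
In Python, from station import ctrl, eyes, spotter gives the robot as it stands.
- The arm moves only by the shell command python3 -m crank 'ROWS' [FORCE]. ROWS is JSON, a list of rows, each a list of 7 numbers: the turn, a rotation vector about the tool's x, y, z in rad, then the shift along the tool's x, y, z in mm, then the closure, from -1 (fully open) to 1 (shut). A call has 1 to 8 rows; each row shifts and turns the pose as measured when the row begins, along the tool's axes as they then stand; what a row does not reach is not made up. A row lasts 1/12 s, in which the tool goes at most 41.7 mm and 7.16 degrees, less where a joint would pass 70% of its speed; a pose out of reach is approached as far as the arm can. A call is refused whole if a number of a shift passes 41.7 or a number of a turn 0.125, either way. A call with a gripper value outside its range is refused whole. The fingers move at their own pace and stop on an object; FORCE is the grip in N (left out, the last holds). Time passes only in rows, so rows that do not move let the fingers close. It gives the time, the measured TCP pose, the force and the opening at its end, in the units of the state.
- ctrl.get_obs(): the state, without advancing time (a new reading comes with each control period).
- eyes.get_image(name): name is "scene" or "top" or "wrist"; returns a dict with "image" (400x640x3 uint8, red, green, blue), "vertical_fov" (degrees; the focal length in pixels is half the picture's height over the tangent of half this angle, whatever the lens; pixels are square), "cx", "cy" (the principal point, pixels), "rvec" (rotation vector, rad) and "tvec" (3), from world to camera coordinates, as OpenCV has them; the wrist camera has in their place "mount" (4x4, takes a point from camera to tool coordinates, whose origin is the TCP and whose axes are the flange's). Camera axes: x right, y down, z forward; pixel columns grow to the right and rows downward; lengths in m; the calibration is good to about 2 mm. A picture is of the moment at which its call begins: read the wrist's pose just before it. There is no depth.
- ctrl.finish_job(): hands the job in, once; it reports no verdict.
Trained networks look in a picture, given as the dict that the camera call returned (one of the last four; its "shot" number tells which), for a name from the list of things; names that differ only in an ending like _2 or _b are one class to them, and where a whole thing is asked for, a point or a joint stands for the part that bears it (a point fixed in the world has none). Each returns a list of dicts, best first, with "confidence" (0 to 1); they miss things now and then, are a little off and sometimes report something else, mostly with a low value. They report only what shows in the picture. A call takes as long as a camera call.
- spotter.look_for(query, picture): "centre" ([x, y, z] in m, in world coordinates, good to about 4 mm: the middle of the surface that is visible of it).
- spotter.outline_of(query, picture): "region" (400x640 bool, what is visible of it).
- spotter.mark_of(query, picture): "centre" ([x, y, z] in m, in world coordinates, good to about 4 mm: a listed point, or the origin of a listed thing).
The state is a dict: "t": time; "q": joint angles; "dq": joint speeds; "effort": joint torques, N m; "tool_pos": TCP position; "tool_rot": TCP orientation; "contact_force": force on the tool from outside, world axes, zero at the start; "wrist_torque": the same for the moment, N m; "opening": finger opening in m.
Only numpy, scipy, OpenCV 4.12 (cv2) and the standard library are available. Lean on these libraries where they do the work, as an engineer would, in place of code of your own. Each camera call takes 0.05 s, during which the arm holds its last target.

TASK

The belt is off the belt grinder for a change. Turn the big rubber-tyred contact wheel by hand through at least one full turn, either way, so that I can look over the tyre all round, and leave it standing still; then press the spring-loaded tension handle all the way down until its arm lies level on the stop, and finish while still holding it down there, so that I can slip the new belt on. Leave the other things on the bench where they are.

Things in the scene. Friction and masses are not known exactly. Their poses are not given: they have to be found in the camera images.
- grinder: Compact bench belt grinder, belt off, bolted down. Origin on the bench below the tension-arm pivot, in the wheels' middle plane. x axis: level, along the axles, from wheels to motor. y axis: level, from tension handle to contact wheel. z up. The low 100 mm bare drive wheel (y -105, z 100 mm) is not to be turned. Nothing stands above the contact wheel or the tension handle.
- wheel_center (a point): Centre of the contact wheel, fixed at (0, 170, 150) mm in the grinder's frame, same axes. It is the biggest wheel: 150 mm diameter, 50 mm wide (x -25 to 25 mm from here), black grooved tyre on an aluminium disc, hub 20 mm in radius. A white chalk line across the tyre is at the top at the start. Above the carrier tube both sides of the rim are free: it can be pinched across its width from above.
- contact_wheel (a joint): Angle of the contact wheel (rad), unlimited, 0 at the start; it counts on beyond 2 pi. Grows as the top of the wheel moves towards the tension handle (-y of the grinder), a turn about the grinder's +x. It turns lightly (about 0.04 N m) and stops soon after it is let go.
- carrier_tube (a point): Middle of the top of the 36 mm square tube that carries the contact wheel, level along the grinder's y; fixed at (53, 110, 168) mm in its frame. It lies 10 mm behind the wheel (x 35 to 71 mm). Its clamping block (y -25 to 65 mm) is 179 mm high, its clamp lever 211 mm. Behind it an upright plate (x 80 to 94 mm) is 177 mm high, 228 mm at |y| < 38 mm.
- work_rest (a point): Centre of the top of the steel work rest at the outer side of the contact wheel: fixed at (10, 279, 140) mm in the grinder's frame, 110 mm along x, 55 mm along y, 6 mm clear of the tyre.
- motor_top (a point): Top of the motor's terminal box, the motor's highest point: fixed at (165, -105, 198) mm in the grinder's frame. The motor lies along x from 94 to 272 mm, 150 mm in diameter at most.
- tension_pivot (a point): Pivot of the tension arm: fixed point at (50, 0, 200) mm in the grinder's frame, axes as the grinder's. The arm swings in the vertical plane through this point along the grinder's y, towards -y.
- tension_handle: Black rubber grip at the end of the tension arm: round bar, 28 mm diameter, 110 mm long, along the arm. Origin at its middle, 247.5 mm from the pivot; y axis along the arm to the pivot, x axis the grinder's. At rest the arm slopes up 0.45 rad (grip middle 308 mm high); on its stop it is level (200 mm high). A 60 mm tracking wheel sits on the arm's -x side, 97 mm nearer the pivot.
- tension_arm (a joint): How far the tension arm is pressed down (rad): 0 at rest (raised), 0.45 on its stop, where the arm is level. A spring lifts it back as soon as it is let go; at the middle of the grip it takes about 10 N to start it and about 17 N at the stop.
- hammer: Bystander: 300 mm hammer with a wooden handle lying on the bench. Origin under its middle. To be left alone.
- hammer_head: Bystander: loose 90 mm steel hammer head without a handle, lying on the bench. Origin under its middle. To be left alone.
- quench_can: Bystander: empty open steel can, 84 mm across the rim and 105 mm high, standing on the bench. Origin under its middle. To be left alone.

How it is judged:
On the way, in this order (a step that is already met when the one before it is completed fails the run):
1. the contact wheel has been turned through a full turn (within 10 degrees), either way ((value of joint contact_wheel above 6.1 rad or value of joint contact_wheel below -6.1 rad)), for 0.1 s.
2. the tension arm is pressed down to its stop (within 0.05 rad) (value of joint tension_arm above 0.4 rad), for 0.3 s.
At the end, for the whole second after the job is handed in: The contact wheel stands still, a full turn or more (within 10 degrees) from where it began, and the robot is holding the tension handle, with at least 4 N on it, so that the tension arm stays within 0.05 rad of its stop (joint above 0.40) through the last second (value of joint tension_arm above 0.4 rad and (contact force between tension_handle and the fingers above 4 N or contact force between tension_handle and the arm above 4 N) and (value of joint contact_wheel above 6.1 rad or value of joint contact_wheel below -6.1 rad) and velocity of joint contact_wheel between -0.2 and 0.2 rad/s); the arm keeps its last pose, push and grip.
It fails at once if the hammer, the hammer head or the can is moved by more than 30 mm (distance of any of hammer, hammer_head, quench_can from where it was at the start of the episode above 0.03 m).
It also fails if it takes over 72 s, if anything falls off the work surface, if the arm or the gripper's body presses on something with over 40 N, if the wrist force passes 120 N, or if a joint passes its speed limit or range.

## Working session

There is one attempt and no reset: what is moved stays moved. The work goes in short steps, Python scripts to look and compute and a shell command to move; the robot and the scene stay as the last step left them, time stands still between calls to the robot, and variables do not carry over. Pictures are saved under pics/ and viewed, and the job is handed in when it is done.

```bash
ls; mkdir -p pics; cat > h.py <<'E'
import numpy as np,cv2
from scipy.spatial.transform import Rotation as R
from station import ctrl,eyes,spotter
def save(p,n): cv2.imwrite('pics/'+n+'.png',p['image'][:,:,::-1])
def K(p):
    f=200/np.tan(np.radians(p['vertical_fov'])/2)
    return np.array([[f,0,p['cx']],[0,f,p['cy']],[0,0,1.]])
def proj(p,X,o=None):
    return cv2.projectPoints(np.array(X,float).reshape(-1,3),np.array(p['rvec'],float),np.array(p['tvec'],float),K(p),None)[0].reshape(-1,2)
E
python3 - <<'E'
from h import *
o=ctrl.get_obs();print(o)
for n in ['scene','top','wrist']:
    p=eyes.get_image(n);save(p,n+'0');print(n,{k:v for k,v in p.items() if k!='image'})
    for q in ['grinder','wheel_center','carrier_tube','work_rest','motor_top','tension_pivot','tension_handle','hammer','hammer_head','quench_can']:
        try:
            for r in spotter.mark_of(q,p)[:2]: print(q,np.round(r['centre'],4),round(r['confidence'],2))
        except Exception as e: print(q,e)
E
```

```text
pics
{'t': 0.0, 'q': array([-1.41900348e+00,  5.33445610e-02,  1.61428433e+00,  1.05450053e-05,
        1.47597521e+00, -1.18998721e-01]), 'dq': array([-0.00043835,  0.00189807,  0.00015084, -0.00060023,  0.00047127,
       -0.00204787]), 'effort': array([ 5.95387755e-04, -3.93671536e+01, -3.70182252e+01, -1.80228739e-05,
        6.83413455e-03, -1.49024550e-05]), 'tool_pos': array([ 0.16714573, -0.60195976,  0.40347605]), 'tool_rot': array([-3.11084802e+00, -4.23786908e-01,  3.52970325e-05]), 'contact_force': array([-0.24682365, -0.48182832,  0.43385583]), 'wrist_torque': array([ 0.04495487, -0.01556189,  0.02531523]), 'opening': 0.08532631765483512}
scene {'vertical_fov': 51.873416233200516, 'cx': 316.557090918443, 'cy': 200.92604417494226, 'rvec': array([ 1.66585044,  2.11778594, -0.63631628]), 'tvec': array([ 0.11786281, -0.37645217,  1.65828515]), 'shot': 1}
grinder [0.5139 0.0323 0.    ] 0.79
grinder [0.5221 0.2025 0.1463] 0.51
wheel_center [0.5242 0.2048 0.1455] 0.82
wheel_center [0.5608 0.0354 0.2021] 0.51
carrier_tube [0.5694 0.1423 0.1673] 0.78
motor_top [ 0.6679 -0.082   0
[... 665 characters left out ...]

tension_pivot [0.5621 0.0334 0.2061] 0.66
tension_handle [ 0.5497 -0.1875  0.3064] 0.61
hammer [ 5.19e-01 -2.65e-01 -5.00e-04] 0.94
hammer [0.521  0.2051 0.1504] 0.69
hammer_head [0.4066 0.0698 0.0007] 0.79
quench_can [0.6578 0.1853 0.0012] 0.7
wrist {'vertical_fov': 58.80784812261544, 'cx': 321.12489746266147, 'cy': 192.2801446953702, 'mount': array([[-1.31571195e-04, -9.55479772e-01, -2.95056583e-01,
         7.41028870e-02],
       [ 9.99999976e-01, -1.77136346e-04,  1.27700940e-04,
        -3.22208817e-05],
       [-1.74280910e-04, -2.95056559e-01,  9.55479773e-01,
         3.00457422e-02],
       [ 0.00000000e+00,  0.00000000e+00,  0.00000000e+00,
         1.00000000e+00]]), 'shot': 3}
```

View pics/scene0.png

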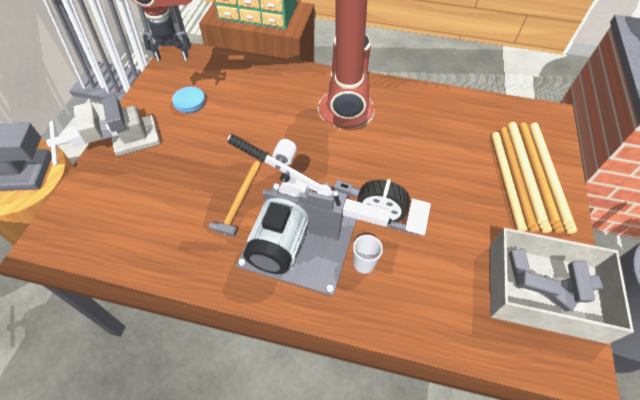

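View pics/top0.png

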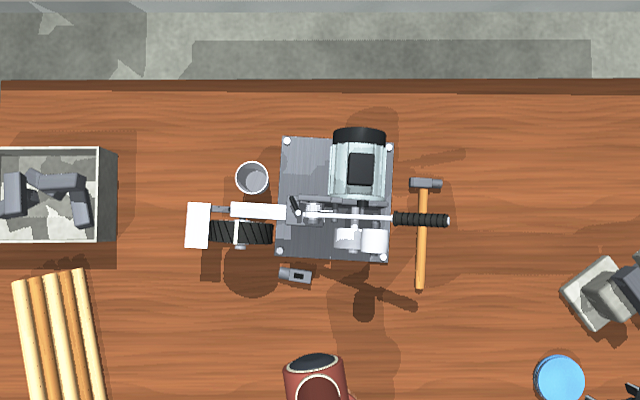

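```bash
cat > fit.py <<'E'
from h import *
# Kabsch planar fit of the grinder from all point marks
L={'wheel_center':(0,.170,.150),'carrier_tube':(.053,.110,.168),'work_rest':(.010,.279,.140),'motor_top':(.165,-.105,.198),'tension_pivot':(.050,0,.200),'grinder':(0,0,0)}
L['tension_handle']=(.05,-.2475*np.cos(.45),.2+.2475*np.sin(.45))
W={'wheel_center':[[.5242,.2048,.1455],[.5209,.2018,.1492]],'carrier_tube':[[.5694,.1423,.1673],[.5685,.146,.1676]],'work_rest':[[.5404,.3163,.1401]],'motor_top':[[.6679,-.082,.1998],[.6676,-.0785,.1978]],'tension_pivot':[[.5636,.034,.204],[.5621,.0334,.2061]],'grinder':[[.5139,.0323,0]],'tension_handle':[[.5435,-.1909,.3072],[.5497,-.1875,.3064]]}
a=np.array([L[k] for k in W for w in W[k]]);b=np.array([w for k in W for w in W[k]])
am,bm=a[:,:2].mean(0),b[:,:2].mean(0)
A,B=a[:,:2]-am,b[:,:2]-bm
th=np.arctan2((A[:,0]*B[:,1]-A[:,1]*B[:,0]).sum(),(A*B).sum())
r=np.array([[np.cos(th),-np.sin(th)],[np.sin(th),np.cos(th)]]);t=bm-r@am
print('yaw',th,'t',t);print(np.round((b[:,:2]-(a[:,:2]@r.T+t))*1000,1),np.round(1000*(b[:,2]-a[:,2]),1))
def g2w(p): p=np.array(p); return np.r_[r@p[:2]+t,p[2]]
for k in L: print(k,g2w(L[k]).round(4))
E
python3 fit.py
```

```text
yaw -0.06509909218788629 t [0.51126213 0.03592782]
[[ 1.9 -0.8]
 [-1.4 -3.8]
 [-1.9  0.1]
 [-2.8  3.8]
 [ 1.   2.6]
 [-1.2 -2.4]
 [-1.5  1.1]
 [ 2.4  1.3]
 [ 0.9  0.7]
 [ 2.6 -3.6]
 [-3.2 -1.2]
 [ 3.   2.2]] [-4.5 -0.8 -0.7 -0.4  0.1  1.8 -0.2  4.   6.1  0.  -0.5 -1.3]
wheel_center [0.5223 0.2056 0.15  ]
carrier_tube [0.5713 0.1422 0.168 ]
work_rest [0.5394 0.3137 0.14  ]
motor_top [ 0.6691 -0.0796  0.198 ]
tension_pivot [0.5612 0.0327 0.2   ]
grinder [0.5113 0.0359 0.    ]
tension_handle [ 0.5467 -0.1897  0.3077]
```

The top and scene views agree with the fit: the grinder is left of centre, the wheel has a chalk line at its top (top view px ~237,232), and the grip is at px ~422,219. The hammer lies under and beyond the grip. The residuals are 4 mm or less, with yaw -0.065. Next I'll write a planning helper.

```bash
cat > plan.py <<'E'
from h import *
import sys
YAW=-0.0651; T=np.array([.5113,.0359,0])
Rg=R.from_euler('z',YAW)
# tool: y=grinder x, x=grinder y, z=down ; tilt a: tool leans so TCP goes to +y by a (rotation about grinder -x)
R0=np.array([[0,1,0],[1,0,0],[0,0,-1.]])
def pose(gp,ahead,a):
    """gp: grinder-frame point(m) that lies 'ahead' m in front of TCP; a tilt rad, TCP leaning to +y"""
    Rt=Rg*R.from_euler('x',-a)*R.from_matrix(R0)
    return T+Rg.apply(np.array(gp))-Rt.apply([0,0,ahead]),Rt
def rows(gp,ahead,a,n,pivot=None):
    o=ctrl.get_obs();p=o['tool_pos'];r=R.from_rotvec(o['tool_rot']);tp,tr=pose(gp,ahead,a)
    rv=(r.inv()*tr).as_rotvec()
    print('t',round(o['t'],2),'pos',p.round(4),'->',tp.round(4),'rot left',rv.round(3),'shift left mm',(1e3*r.inv().apply(tp-p)).round(1),'F',o['contact_force'].round(1),'open',round(o['opening'],4),'q',o['q'].round(2))
    loc=Rg.inv().apply(p-T)*1000; zt=Rg.inv().apply(r.apply([0,0,1])); print(' grinder TCP',loc.round(1),'grasp',(loc+155*zt).round(1),'tilt',round(np.arctan2(-zt[1],-zt[2]),3))
    step=R.from_rotvec(rv/n); c=r; 
    for i in range(n):
        if pivot is None: d=(tp-p)/n
        else: # ahead-point interpolates, tcp follows
            cn=c*step
            A0=p+r.apply([0,0,ahead]);A1=tp+tr.apply([0,0,ahead])
            d=((A1-A0)/n)+c.apply([0,0,ahead])-cn.apply([0,0,ahead])
        print(' ',np.r_[(rv/n).round(3),(1e3*c.inv().apply(d)).round(0)]); c=c*step
if __name__=='__main__':
    x=[float(v) for v in sys.argv[1:7]]
    rows([x[0]/1e3,x[1]/1e3,x[2]/1e3],x[3]/1e3,x[4],int(x[5]),True if len(sys.argv)>7 else None)
E
python3 plan.py 0 150 430 155 0 22
```

```text
t 1.65 pos [ 0.1672 -0.6022  0.4047] -> [0.5211 0.1856 0.585 ] rot left [-0.    -0.    -1.235] shift left mm [ 551.7 -664.4 -180.3] F [-0.   1.  -0.7] open 0.0851 q [-1.42  0.05  1.61 -0.    1.48 -0.12]
 grinder TCP [-301.9 -659.1  404.7] grasp [-301.9 -659.1  249.7] tilt -0.0
  [ -0.     -0.     -0.056  25.    -30.     -8.   ]
  [ -0.     -0.     -0.056  27.    -29.     -8.   ]
  [ -0.     -0.     -0.056  28.    -27.     -8.   ]
  [ -0.     -0.     -0.056  30.    -26.     -8.   ]
  [ -0.     -0.     -0.056  31.    -24.     -8.   ]
  [ -0.     -0.     -0.056  32.    -22.     -8.   ]
  [ -0.     -0.     -0.056  34.    -20.     -8.   ]
  [ -0.     -0.     -0.056  35.    -18.     -8.   ]
  [ -0.     -0.     -0.056  36.    -16.     -8.   ]
  [ -0.     -0.     -0.056  37.    -14.     -8.   ]
  [ -0.     -0.     -0.056  37.    -12.     -8.   ]
  [ -0.     -0.     -0.056  38.    -10.     -8.   ]
  [-0.    -0.    -0.056 38.    -8.    -8.   ]
  [-0.    -0.    -0.056 39.    -6.    -8.   ]
  [-0.    -0.    -0.056 39.    -4.    -8.   ]
  [-0.    -0.    -0.056 39.    -1.    -8.   ]
  [-0.    -0.    -0.056 39.     1.    -8.   ]
  [-0.    -0.    -0.056 39.     3.    -8.   ]
  [-0.    -0.    -0.056 39.     5.    -8.   ]
  [-0.    -0.    -0.056 39.     7.    -8.   ]
  [-0.    -0.    -0.056 38.    10.    -8.   ]
  [-0.    -0.    -0.056 37.    12.    -8.   ]
```

```bash
python3 - <<'E'
from h import *
a=cv2.imread('pics/top0.png')[160:300,170:480];b=cv2.imread('pics/scene0.png')[120:310,200:460]
cv2.imwrite('pics/zt.png',cv2.resize(a,None,fx=2.5,fy=2.5,interpolation=3));cv2.imwrite('pics/zs.png',cv2.resize(b,None,fx=3,fy=3,interpolation=3))
E
```

```text
(no output)
```

View pics/zs.png

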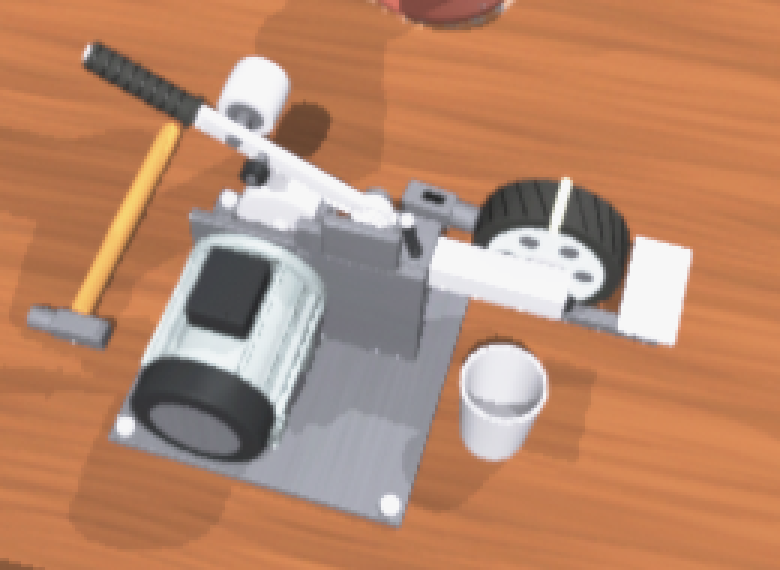

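The zoom shows the wheel with its chalk line at the top. The black clamp lever stands near y≈30 mm, well clear of my planned path. I'll rise and travel.

```bash
python3 -m crank '[[0,0,-0.06,12,-25,-28,-1],[0,0,-0.06,12,-25,-28,-1],[0,0,-0.06,14,-25,-28,-1],[0,0,-0.06,15,-25,-28,-1],[0,0,-0.06,22,-24,-20,-1],[0,0,-0.06,25,-22,-20,-1],[0,0,-0.06,28,-20,-10,-1],[0,0,-0.06,30,-18,-5,-1]]' 30; python3 plan.py 0 150 430 155 0 16 | tail -18
```

```text
t: 2.32
tool_pos: [0.2175, -0.3561, 0.574]
tool_rot: [-2.903, -1.168, -0.006]
contact_force: [0.3, -0.2, 0.1]
opening: 0.0852
t 2.32 pos [ 0.2175 -0.3561  0.574 ] -> [0.5211 0.1856 0.585 ] rot left [-0.007 -0.011 -0.741] shift left mm [ 594.1 -180.8   -4.4] F [ 0.3 -0.2  0.1] open 0.0852 q [-1.2  -0.49  1.8   0.    1.85 -0.4 ]
 grinder TCP [-267.6 -410.3  574. ] grasp [-268.  -408.3  419. ] tilt -0.013
  [-0.0e+00 -1.0e-03 -4.6e-02  3.7e+01 -1.1e+01 -0.0e+00]
  [-0.0e+00 -1.0e-03 -4.6e-02  3.8e+01 -1.0e+01 -0.0e+00]
  [-0.0e+00 -1.0e-03 -4.6e-02  3.8e+01 -8.0e+00 -0.0e+00]
  [-0.0e+00 -1.0e-03 -4.6e-02  3.8e+01 -6.0e+00 -0.0e+00]
  [-0.0e+00 -1.0e-03 -4.6e-02  3.9e+01 -4.0e+00 -0.0e+00]
  [-0.0e+00 -1.0e-03 -4.6e-02  3.9e+01 -2.0e+00 -0.0e+00]
  [-0.0e+00 -1.0e-03 -4.6e-02  3.9e+01 -1.0e+00 -0.0e+00]
  [-0.0e+00 -1.0e-03 -4.6e-02  3.9e+01  1.0e+00 -0.0e+00]
  [-0.0e+00 -1.0e-03 -4.6e-02  3.9e+01  3.0e+00 -1.0e+00]
  [-0.0e+00 -1.0e-03 -4.6e-02  3.9e+01  5.0e+00 -1.0e+00]
  [-0.0e+00 -1.0e-03 -4.6e-02  3.8e+01  6.0e+00 -1.0e+00]
  [-0.0e+00 -1.0e-03 -4.6e-02  3.8e+01  8.0e+00 -1.0e+00]
  [-0.0e+00 -1.0e-03 -4.6e-02  3.7e+01  1.0e+01 -1.0e+00]
  [-0.0e+00 -1.0e-03 -4.6e-02  3.7e+01  1.2e+01 -1.0e+00]
  [-0.0e+00 -1.0e-03 -4.6e-02  3.6e+01  1.3e+01 -1.0e+00]
  [-0.0e+00 -1.0e-03 -4.6e-02  3.6e+01  1.5e+01 -1.0e+00]
```

```bash
python3 -m crank '[[0,0,-0.05,38,0,0,-1],[0,0,-0.05,38,0,0,-1],[0,0,-0.05,38,0,0,-1],[0,0,-0.05,39,0,0,-1],[0,0,-0.05,39,0,0,-1],[0,0,-0.05,39,0,0,-1],[0,0,-0.05,39,0,0,-1],[0,0,-0.05,39,0,0,-1]]'; python3 plan.py 0 150 430 155 0 8
```

```text
t: 2.98
tool_pos: [0.3989, -0.0922, 0.5829]
tool_rot: [2.607, 1.74, 0.012]
contact_force: [1.0, -0.8, 0.2]
opening: 0.0858
t 2.98 pos [ 0.3989 -0.0922  0.5829] -> [0.5211 0.1856 0.585 ] rot left [ 0.011 -0.001 -0.329] shift left mm [303.4   6.2  -1.3] F [ 1.  -0.8  0.2] open 0.0858 q [-0.41 -0.52  1.8   0.    1.85 -0.02]
 grinder TCP [-103.8 -135.2  582.9] grasp [-102.2 -135.3  427.9] tilt 0.001
  [ 1.0e-03 -0.0e+00 -4.1e-02  3.8e+01  1.0e+00 -0.0e+00]
  [ 1.0e-03 -0.0e+00 -4.1e-02  3.8e+01  2.0e+00 -0.0e+00]
  [ 1.0e-03 -0.0e+00 -4.1e-02  3.8e+01  4.0e+00 -0.0e+00]
  [ 1.0e-03 -0.0e+00 -4.1e-02  3.8e+01  5.0e+00 -0.0e+00]
  [ 1.0e-03 -0.0e+00 -4.1e-02  3.7e+01  7.0e+00 -0.0e+00]
  [ 1.0e-03 -0.0e+00 -4.1e-02  3.7e+01  8.0e+00 -0.0e+00]
  [ 1.0e-03 -0.0e+00 -4.1e-02  3.7e+01  1.0e+01 -0.0e+00]
  [ 1.0e-03 -0.0e+00 -4.1e-02  3.6e+01  1.2e+01 -0.0e+00]
```

```bash
python3 -m crank '[[0,0,-0.05,40,2,0,-1],[0,0,-0.05,40,3,0,-1],[0,0,-0.05,40,5,0,-1],[0,0,-0.05,40,6,0,-1],[0,0,-0.05,40,8,0,-1],[0,0,-0.04,40,10,0,-1],[0,0,-0.04,40,10,0,-1],[0,0,0,20,4,0,-1]]'; python3 plan.py 0 170 330 155 0 1
python3 - <<'E'
from plan import *
o=ctrl.get_obs();p=eyes.get_image('wrist');save(p,'w1')
M=p['mount'];Rt=R.from_rotvec(o['tool_rot']).as_matrix()
C=Rt@M[:3,:3];c=Rt@M[:3,3]+o['tool_pos']
im=p['image'][:,:,::-1].copy();k=K(p)
# overlay predicted tyre rim edges
for x in (-.025,.025):
  for a in np.linspace(-1,1,21):
    w=T+Rg.apply([x,.17+.075*np.sin(a),.15+.075*np.cos(a)])
    u=k@(C.T@(w-c));cv2.circle(im,tuple(int(v) for v in u[:2]/u[2]),2,(0,0,255),-1)
cv2.imwrite('pics/w1o.png',im)
for q in ['wheel_center','carrier_tube','work_rest']:
    print(q,[(np.round(Rg.inv().apply(r['centre']-T)*1e3,1),round(r['confidence'],2)) for r in spotter.mark_of(q,p)[:1]])
E
```

```text
t: 3.65
tool_pos: [0.511, 0.2026, 0.5849]
tool_rot: [2.255, 2.168, 0.017]
contact_force: [0.7, -0.8, -0.8]
opening: 0.0853
t 3.65 pos [0.511  0.2026 0.5849] -> [0.5224 0.2055 0.485 ] rot left [0.017 0.001 0.026] shift left mm [  3.6   9.5 100. ] F [ 0.7 -0.8 -0.8] open 0.0853 q [ 0.24 -0.17  1.53 -0.01  1.76  0.28]
 grinder TCP [-11.1 166.3 584.9] grasp [ -8.4 166.1 429.9] tilt 0.001
  [1.7e-02 1.0e-03 2.6e-02 4.0e+00 9.0e+00 1.0e+02]
wheel_center []
carrier_tube [(array([ 50.7, 109.2, 166. ]), 0.65)]
work_rest [(array([  8. , 276.9, 140.3]), 0.8)]
```

View pics/w1o.png

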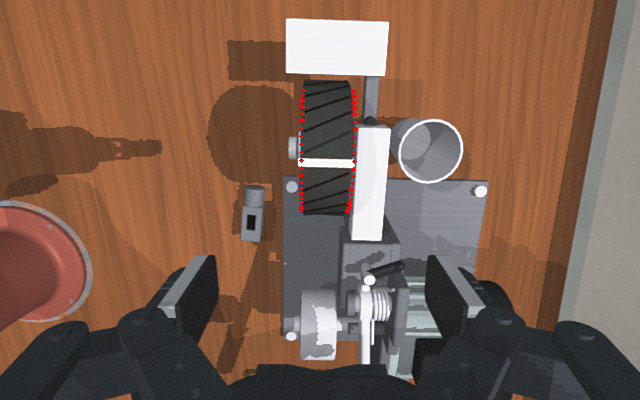

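The overlay matches the tyre edges within about 1 mm (tyre spans px 301–354, chalk at row 162). I'll tilt to the +y side next, pivoting about the wheel centre.

```bash
python3 plan.py 0 170 150 300 0.75 10 p
```

```text
t 3.85 pos [0.5105 0.1994 0.5853] -> [0.5357 0.4096 0.3695] rot left [ 0.025 -0.747  0.015] shift left mm [211.7  12.4 215.4] F [-0.2 -0.3  0.8] open 0.0853 q [ 0.24 -0.18  1.54 -0.01  1.77  0.28]
 grinder TCP [-11.4 163.1 585.3] grasp [ -8.8 162.7 430.3] tilt 0.003
  [ 2.0e-03 -7.5e-02  1.0e-03  2.3e+01  1.0e+00  1.4e+01]
  [ 2.0e-03 -7.5e-02  1.0e-03  2.4e+01  1.0e+00  1.4e+01]
  [ 2.0e-03 -7.5e-02  1.0e-03  2.5e+01  1.0e+00  1.4e+01]
  [ 2.0e-03 -7.5e-02  1.0e-03  2.6e+01  1.0e+00  1.4e+01]
  [ 2.0e-03 -7.5e-02  1.0e-03  2.7e+01  1.0e+00  1.4e+01]
  [ 2.0e-03 -7.5e-02  1.0e-03  2.8e+01  1.0e+00  1.3e+01]
  [ 2.0e-03 -7.5e-02  1.0e-03  2.9e+01  1.0e+00  1.3e+01]
  [ 2.0e-03 -7.5e-02  1.0e-03  3.0e+01  1.0e+00  1.2e+01]
  [ 2.0e-03 -7.5e-02  1.0e-03  3.1e+01  1.0e+00  1.2e+01]
  [ 2.0e-03 -7.5e-02  1.0e-03  3.1e+01  1.0e+00  1.1e+01]
```

```bash
python3 -m crank '[[0.003,-0.09,0.002,26,1,15,-1],[0.003,-0.09,0.002,28,1,15,-1],[0.003,-0.09,0.002,29,1,15,-1],[0.003,-0.09,0.002,30,1,14,-1],[0.003,-0.09,0.002,31,1,14,-1],[0.003,-0.09,0.002,32,1,13,-1],[0.003,-0.09,0.002,33,1,12,-1],[0.003,-0.09,0.002,33,1,12,-1]]'; python3 plan.py 0 170 150 217 0.75 4 p
```

```text
t: 4.52
tool_pos: [0.537, 0.3796, 0.4165]
tool_rot: [1.879, 1.691, -0.699]
contact_force: [0.4, 0.2, -0.0]
opening: 0.0852
t 4.52 pos [0.537  0.3796 0.4165] -> [0.532  0.3531 0.3088] rot left [ 0.007 -0.006 -0.043] shift left mm [53.1 -6.3 97.4] F [ 0.4  0.2 -0. ] open 0.0852 q [ 0.59  0.25  1.43 -0.61  1.91  0.62]
 grinder TCP [  3.3 344.7 416.5] grasp [  4.4 239.7 302.5] tilt 0.744
  [ 2.0e-03 -2.0e-03 -1.1e-02  1.3e+01 -2.0e+00  2.4e+01]
  [ 2.0e-03 -2.0e-03 -1.1e-02  1.3e+01 -1.0e+00  2.4e+01]
  [ 2.0e-03 -2.0e-03 -1.1e-02  1.3e+01 -1.0e+00  2.4e+01]
  [ 2.0e-03 -2.0e-03 -1.1e-02  1.3e+01 -1.0e+00  2.4e+01]
```

```bash
python3 -m crank '[[0,0,-0.02,26,-3,0,-1],[0,0,-0.02,22,-3,15,-1],[0,0,0,6,0,30,-1],[0,0,0,0,0,30,-1],[0,0,0,0,0,15,-1],[0,0,0,0,0,0,-1]]'; python3 plan.py 0 170 150 217 0.75 1 p
```

```text
t: 5.02
tool_pos: [0.5324, 0.3528, 0.3009]
tool_rot: [1.848, 1.732, -0.735]
contact_force: [-0.3, 0.2, -0.1]
opening: 0.0859
t 5.02 pos [0.5324 0.3528 0.3009] -> [0.532  0.3531 0.3088] rot left [-0.005  0.003  0.002] shift left mm [-5.2 -0.5 -5.9] F [-0.3  0.2 -0.1] open 0.0859 q [ 0.56  0.3   1.57 -0.59  1.75  0.66]
 grinder TCP [  0.5 317.7 300.9] grasp [ -0.3 211.7 187.8] tilt 0.753
  [-5.e-03  3.e-03  2.e-03 -5.e+00 -1.e+00 -6.e+00]
```

```bash
python3 -m crank '[[0,0,0,-5,0,-5,-1],[0,0,0,0,0,0,1],[0,0,0,0,0,0,1],[0,0,0,0,0,0,1],[0,0,0,0,0,0,1],[0,0,0,0,0,0,1],[0,0,0,0,0,0,1]]' 40; python3 plan.py 0 170 150 217 -0.5 12 p
```

```text
t: 5.6
tool_pos: [0.5331, 0.3507, 0.3138]
tool_rot: [1.859, 1.728, -0.736]
contact_force: [-0.7, -3.0, -3.7]
opening: 0.0494
t 5.6 pos [0.5331 0.3507 0.3138] -> [0.5156 0.1017 0.3404] rot left [-0.007  1.249 -0.01 ] shift left mm [-200.9    1.   150.5] F [-0.7 -3.  -3.7] open 0.0494 q [ 0.56  0.28  1.56 -0.59  1.77  0.65]
 grinder TCP [  1.3 315.5 313.8] grasp [ -0.3 210.  200.3] tilt 0.749
  [-1.00e-03  1.04e-01 -1.00e-03 -2.20e+01 -0.00e+00  1.00e+00]
  [-1.00e-03  1.04e-01 -1.00e-03 -2.20e+01 -0.00e+00  1.00e+00]
  [-1.00e-03  1.04e-01 -1.00e-03 -2.20e+01 -0.00e+00  1.00e+00]
  [-1.00e-03  1.04e-01 -1.00e-03 -2.20e+01 -0.00e+00  1.00e+00]
  [-1.00e-03  1.04e-01 -1.00e-03 -2.20e+01 -0.00e+00  2.00e+00]
  [-1.00e-03  1.04e-01 -1.00e-03 -2.20e+01 -0.00e+00  2.00e+00]
  [-1.00e-03  1.04e-01 -1.00e-03 -2.20e+01 -0.00e+00  2.00e+00]
  [-1.00e-03  1.04e-01 -1.00e-03 -2.20e+01 -0.00e+00  2.00e+00]
  [-1.00e-03  1.04e-01 -1.00e-03 -2.20e+01 -0.00e+00  2.00e+00]
  [-1.00e-03  1.04e-01 -1.00e-03 -2.20e+01 -0.00e+00  2.00e+00]
  [-1.00e-03  1.04e-01 -1.00e-03 -2.20e+01 -0.00e+00  2.00e+00]
  [-1.00e-03  1.04e-01 -1.00e-03 -2.30e+01 -0.00e+00  2.00e+00]
```

```bash
python3 -m crank '[[0,0.1,0,-21,0,1,1],[0,0.1,0,-21,0,1,1],[0,0.1,0,-21,0,1,1],[0,0.1,0,-21,0,1,1],[0,0.1,0,-21,0,1,1],[0,0.1,0,-21,0,1,1]]'; python3 plan.py 0 170 150 217 -0.5 7 p
```

```text
t: 6.1
tool_pos: [0.5247, 0.2356, 0.3672]
tool_rot: [2.22, 2.073, -0.174]
contact_force: [1.9, -4.6, -11.0]
opening: 0.0491
t 6.1 pos [0.5247 0.2356 0.3672] -> [0.5156 0.1017 0.3404] rot left [-0.005  0.651 -0.005] shift left mm [-128.6    0.3   46.7] F [  1.9  -4.6 -11. ] open 0.0491 q [ 0.32 -0.02  1.75 -0.14  1.47  0.4 ]
 grinder TCP [  0.4 200.2 367.2] grasp [ -0.5 176.8 214. ] tilt 0.151
  [-1.0e-03  9.3e-02 -1.0e-03 -2.0e+01 -0.0e+00  1.0e+00]
  [-1.0e-03  9.3e-02 -1.0e-03 -2.0e+01 -0.0e+00  1.0e+00]
  [-1.0e-03  9.3e-02 -1.0e-03 -2.0e+01 -0.0e+00  1.0e+00]
  [-1.0e-03  9.3e-02 -1.0e-03 -2.0e+01 -0.0e+00  1.0e+00]
  [-1.0e-03  9.3e-02 -1.0e-03 -2.0e+01 -0.0e+00  1.0e+00]
  [-1.0e-03  9.3e-02 -1.0e-03 -2.0e+01 -0.0e+00  1.0e+00]
  [-1.0e-03  9.3e-02 -1.0e-03 -2.0e+01 -0.0e+00  1.0e+00]
```

```bash
python3 -m crank '[[0,0.095,0,-20,0,3,1],[0,0.095,0,-20,0,2,1],[0,0.095,0,-20,0,2,1],[0,0.095,0,-20,0,2,1],[0,0.095,0,-20,0,1,1],[0,0.09,0,-19,0,1,1],[0,0.05,0,-10,0,0,1],[0,0,0,0,0,0,1]]'; python3 plan.py 0 170 150 217 -0.5 1 p
python3 - <<'E'
from h import *
for n in ['scene','top']:
    p=eyes.get_image(n);save(p,n+'2')
a=cv2.imread('pics/top2.png')[140:300,150:350];b=cv2.imread('pics/scene2.png')[120:270,260:460]
cv2.imwrite('pics/z2.png',np.vstack([cv2.resize(a,(500,400)),cv2.resize(b,(500,375))])[:775][:, :])
cv2.imwrite('pics/z2.png',np.hstack([cv2.resize(a,(400,320)),cv2.resize(b,(400,320))]))
E
```

```text
t: 6.77
tool_pos: [0.5146, 0.1003, 0.3426]
tool_rot: [-2.025, -1.887, -0.499]
contact_force: [3.0, 5.6, -3.4]
opening: 0.0494
t 6.77 pos [0.5146 0.1003 0.3426] -> [0.5156 0.1017 0.3404] rot left [ 0.002  0.016 -0.005] shift left mm [0.3 0.9 2.6] F [ 3.   5.6 -3.4] open 0.0494 q [-0.05 -0.16  1.94  0.49  1.37 -0.08]
 grinder TCP [ -0.9  64.5 342.6] grasp [ -0.6 136.7 205.5] tilt -0.484
  [ 2.0e-03  1.6e-02 -5.0e-03  0.0e+00  1.0e+00  3.0e+00]
```

View pics/z2.png

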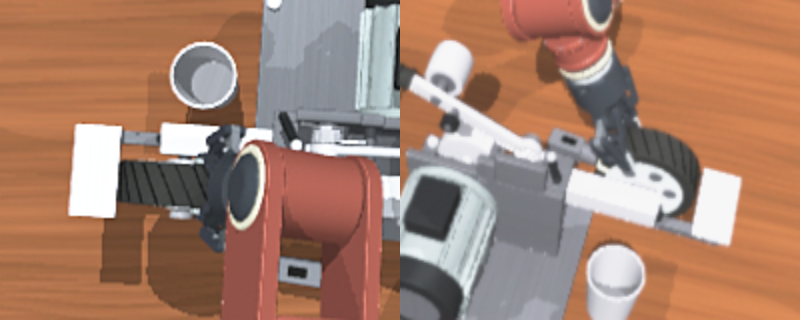

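The chalk line has left the top, going over to the -y side under the gripper, so the wheel followed about +1.23 rad. Now I'll open and swing back around the rim.

```bash
python3 -m crank '[[0,0,0,0,0,0,-1],[0,0,0,0,0,0,-1],[0,0,0,0,0,0,-1],[0,0,0,0,0,-8,-1],[0,0,0,0,0,0,-1]]'; python3 plan.py 0 170 150 225 0.78 12 p
```

```text
t: 7.28
tool_pos: [0.5156, 0.0981, 0.3554]
tool_rot: [-2.024, -1.898, -0.501]
contact_force: [0.9, -0.1, 1.2]
opening: 0.0856
t 7.28 pos [0.5156 0.0981 0.3554] -> [0.5327 0.3634 0.31  ] rot left [ 0.007 -1.26  -0.002] shift left mm [214.9  -0.7 163. ] F [ 0.9 -0.1  1.2] open 0.0856 q [-0.05 -0.17  1.93  0.49  1.39 -0.08]
 grinder TCP [2.000e-01 6.230e+01 3.554e+02] grasp [  1.1 133.8 217.9] tilt -0.48
  [ 1.00e-03 -1.05e-01 -0.00e+00  2.40e+01 -0.00e+00  2.00e+00]
  [ 1.00e-03 -1.05e-01 -0.00e+00  2.40e+01 -0.00e+00  2.00e+00]
  [ 1.00e-03 -1.05e-01 -0.00e+00  2.40e+01 -0.00e+00  2.00e+00]
  [ 1.00e-03 -1.05e-01 -0.00e+00  2.40e+01 -0.00e+00  2.00e+00]
  [ 1.00e-03 -1.05e-01 -0.00e+00  2.40e+01 -0.00e+00  2.00e+00]
  [ 1.00e-03 -1.05e-01 -0.00e+00  2.40e+01 -0.00e+00  2.00e+00]
  [ 1.00e-03 -1.05e-01 -0.00e+00  2.40e+01 -0.00e+00  2.00e+00]
  [ 1.00e-03 -1.05e-01 -0.00e+00  2.40e+01 -0.00e+00  2.00e+00]
  [ 1.00e-03 -1.05e-01 -0.00e+00  2.40e+01 -0.00e+00  2.00e+00]
  [ 1.00e-03 -1.05e-01 -0.00e+00  2.40e+01 -0.00e+00  2.00e+00]
  [ 1.00e-03 -1.05e-01 -0.00e+00  2.40e+01 -0.00e+00  1.00e+00]
  [ 1.00e-03 -1.05e-01 -0.00e+00  2.40e+01 -0.00e+00  1.00e+00]
```

```bash
python3 -m crank '[[0,-0.105,0,24,0,2,-1],[0,-0.105,0,24,0,2,-1],[0,-0.105,0,24,0,2,-1],[0,-0.105,0,24,0,2,-1],[0,-0.105,0,24,0,2,-1],[0,-0.105,0,24,0,2,-1],[0,-0.105,0,24,0,2,-1],[0,-0.105,0,24,0,2,-1]]'; python3 plan.py 0 170 150 217 0.80 5 p
```

```text
t: 7.95
tool_pos: [0.5319, 0.2876, 0.372]
tool_rot: [2.082, 1.913, -0.381]
contact_force: [-0.8, 0.4, -0.1]
opening: 0.0856
t 7.95 pos [0.5319 0.2876 0.372 ] -> [0.5325 0.3609 0.3012] rot left [ 0.02  -0.408 -0.029] shift left mm [94.5 -7.5 37.3] F [-0.8  0.4 -0.1] open 0.0856 q [ 0.43  0.08  1.65 -0.35  1.58  0.55]
 grinder TCP [  4.2 252.5 372. ] grasp [  8.  193.3 228.8] tilt 0.392
  [ 4.0e-03 -8.2e-02 -6.0e-03  1.9e+01 -1.0e+00  5.0e+00]
  [ 4.0e-03 -8.2e-02 -6.0e-03  2.0e+01 -1.0e+00  4.0e+00]
  [ 4.0e-03 -8.2e-02 -6.0e-03  2.0e+01 -1.0e+00  4.0e+00]
  [ 4.0e-03 -8.2e-02 -6.0e-03  2.0e+01 -1.0e+00  4.0e+00]
  [ 4.0e-03 -8.2e-02 -6.0e-03  2.1e+01 -1.0e+00  4.0e+00]
```

```bash
python3 -m crank '[[0.005,-0.085,-0.006,20,-2,5,-1],[0.005,-0.085,-0.006,20,-2,4,-1],[0.005,-0.085,-0.006,20,-2,4,-1],[0.005,-0.085,-0.006,20,-1,3,-1],[0,-0.085,-0.006,21,-1,2,-1],[0,0,0,0,0,0,-1]]'; python3 plan.py 0 170 150 217 0.80 1 p
```

```text
t: 8.45
tool_pos: [0.5308, 0.3738, 0.304]
tool_rot: [1.785, 1.68, -0.784]
contact_force: [-0.8, -0.6, -1.3]
opening: 0.0853
t 8.45 pos [0.5308 0.3738 0.304 ] -> [0.5325 0.3609 0.3012] rot left [0.01  0.034 0.001] shift left mm [-6.5  2.4 11.4] F [-0.8 -0.6 -1.3] open 0.0853 q [ 0.6   0.33  1.53 -0.65  1.81  0.67]
 grinder TCP [ -2.5 338.4 304. ] grasp [ -1.  223.7 199.8] tilt 0.834
  [ 1.0e-02  3.4e-02  1.0e-03 -7.0e+00  2.0e+00  1.1e+01]
```

Close and stroke 2.

```bash
python3 -m crank '[[0.01,0.02,0,-4,2,12,-1],[0,0,0,0,0,0,1],[0,0,0,0,0,0,1],[0,0,0,0,0,0,1],[0,0,0,0,0,0,1],[0,0,0,0,0,0,1],[0,0,0,0,0,0,1]]'; python3 plan.py 0 170 150 217 -0.5 14 p|head -4;  python3 -m crank '[[0,0.1,0,-21,0,1,1],[0,0.1,0,-21,0,1,1],[0,0.1,0,-21,0,1,1],[0,0.1,0,-21,0,1,1],[0,0.1,0,-21,0,2,1],[0,0.1,0,-21,0,1,1],[0,0.1,0,-21,0,2,1]]'; python3 plan.py 0 170 150 217 -0.5 7 p
```

```text
t: 9.03
tool_pos: [0.5326, 0.3588, 0.3033]
tool_rot: [1.823, 1.7, -0.766]
contact_force: [-1.0, 1.2, -3.6]
opening: 0.0493
t 9.03 pos [0.5326 0.3588 0.3033] -> [0.5156 0.1017 0.3404] rot left [-1.000e-03  1.295e+00 -5.000e-03] shift left mm [-206.9    0.9  157.9] F [-1.   1.2 -3.6] open 0.0493 q [ 0.57  0.31  1.55 -0.62  1.78  0.67]
 grinder TCP [2.000e-01 3.236e+02 3.033e+02] grasp [ -0.3 212.9 194.8] tilt 0.795
  [ -0.      0.092  -0.    -20.      0.      1.   ]
  [ -0.      0.092  -0.    -20.      0.      1.   ]
t: 9.62
tool_pos: [0.5225, 0.2222, 0.3666]
tool_rot: [2.252, 2.107, -0.086]
contact_force: [1.1, -0.0, -4.1]
opening: 0.0494
t 9.62 pos [0.5225 0.2222 0.3666] -> [0.5156 0.1017 0.3404] rot left [ 0.004  0.579 -0.001] shift left mm [-118.2    1.    35.6] F [ 1.1 -0.  -4.1] open 0.0494 q [ 0.29 -0.05  1.78 -0.08  1.44  0.36]
 grinder TCP [ -1.  186.6 366.6] grasp [ -0.5 174.4 212.1] tilt 0.079
  [ 1.0e-03  8.3e-02 -0.0e+00 -1.8e+01  0.0e+00  1.0e+00]
  [ 1.0e-03  8.3e-02 -0.0e+00 -1.8e+01  0.0e+00  1.0e+00]
  [ 1.0e-03  8.3e-02 -0.0e+00 -1.8e+01  0.0e+00  1.0e+00]
  [ 1.0e-03  8.3e-02 -0.0e+00 -1.8e+01  0.0e+00  1.0e+00]
  [ 1.0e-03  8.3e-02 -0.0e+00 -1.8e+01  0.0e+00  1.0e+00]
  [ 1.0e-03  8.3e-02 -0.0e+00 -1.8e+01  0.0e+00  1.0e+00]
  [ 1.0e-03  8.3e-02 -0.0e+00 -1.8e+01  0.0e+00  1.0e+00]
```

```bash
python3 -m crank '[[0,0.09,0,-20,0,2,1],[0,0.09,0,-20,0,1,1],[0,0.09,0,-20,0,1,1],[0,0.09,0,-20,0,1,1],[0,0.09,0,-20,0,1,1],[0,0.09,0,-20,0,1,1],[0,0.03,0,-6,0,0,1],[0,0,0,0,0,0,1]]'; python3 plan.py 0 170 150 217 -0.5 1 p; python3 -m crank '[[0,0,0,0,0,0,-1],[0,0,0,0,0,0,-1],[0,0,0,0,0,0,-1],[0,0,0,0,0,-6,-1],[0,0,0,0,0,0,-1]]'; python3 plan.py 0 170 150 225 0.8 13 p|head -4
python3 - <<'E'
from h import *
p=eyes.get_image('wrist');save(p,'w3')
E
```

```text
t: 10.28
tool_pos: [0.5119, 0.0924, 0.3357]
tool_rot: [-2.0, -1.855, -0.564]
contact_force: [7.2, 9.6, -4.1]
opening: 0.0496
t 10.28 pos [0.5119 0.0924 0.3357] -> [0.5156 0.1017 0.3404] rot left [ 0.016 -0.04  -0.006] shift left mm [10.6  3.   0.9] F [ 7.2  9.6 -4.1] open 0.0496 q [-0.07 -0.16  1.96  0.55  1.36 -0.12]
 grinder TCP [ -3.1  56.4 335.7] grasp [ -0.6 136.  202.8] tilt -0.539
  [ 1.6e-02 -4.0e-02 -6.0e-03  1.1e+01  3.0e+00  1.0e+00]
t: 10.7
tool_pos: [0.5113, 0.0868, 0.3437]
tool_rot: [-2.005, -1.857, -0.564]
contact_force: [-0.2, 0.4, 0.4]
opening: 0.0851
t 10.7 pos [0.5113 0.0868 0.3437] -> [0.5329 0.3666 0.3068] rot left [ 0.013 -1.335 -0.018] shift left mm [222.5  -1.5 175. ] F [-0.2  0.4  0.4] open 0.0851 q [-0.08 -0.18  1.96  0.55  1.38 -0.12]
 grinder TCP [ -3.3  50.7 343.7] grasp [ -0.3 129.8 210.5] tilt -0.535
  [ 1.00e-03 -1.03e-01 -1.00e-03  2.30e+01  0.00e+00  1.00e+00]
  [ 1.00e-03 -1.03e-01 -1.00e-03  2.30e+01  0.00e+00  1.00e+00]
```

View pics/w3.png

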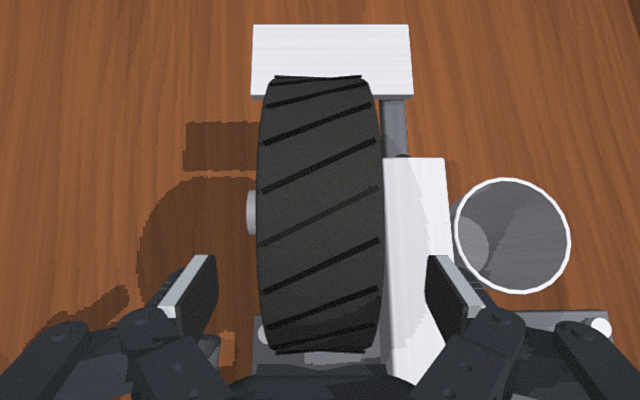

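The wrist view shows the open fingers symmetric about the tyre (px 258–384) and the chalk out of sight below, as it should be after about 2.57 rad. I'll swing back for stroke 3.

```bash
python3 -m crank '[[0.001,-0.105,0,24,-1,2,-1],[0.001,-0.105,0,24,-1,2,-1],[0.001,-0.105,0,24,-1,2,-1],[0.001,-0.105,0,24,-1,2,-1],[0.001,-0.105,-0.002,24,-1,2,-1],[0.001,-0.105,-0.002,24,-1,2,-1],[0.001,-0.105,-0.002,24,-1,2,-1],[0.001,-0.105,-0.002,24,-1,2,-1]]'; python3 plan.py 0 170 150 217 0.80 6 p
```

```text
t: 11.42
tool_pos: [0.5199, 0.2767, 0.3651]
tool_rot: [2.12, 1.943, -0.339]
contact_force: [-0.2, -0.8, -0.1]
opening: 0.0853
t 11.42 pos [0.5199 0.2767 0.3651] -> [0.5325 0.3609 0.3012] rot left [ 0.01  -0.46  -0.028] shift left mm [101.4   4.1  32.1] F [-0.2 -0.8 -0.1] open 0.0853 q [ 0.42  0.04  1.7  -0.31  1.55  0.54]
 grinder TCP [ -7.1 240.9 365.1] grasp [ -4.6 189.2 219. ] tilt 0.34
  [ 2.0e-03 -7.7e-02 -5.0e-03  1.7e+01  1.0e+00  2.0e+00]
  [ 2.0e-03 -7.7e-02 -5.0e-03  1.8e+01  1.0e+00  2.0e+00]
  [ 2.0e-03 -7.7e-02 -5.0e-03  1.8e+01  1.0e+00  2.0e+00]
  [ 2.0e-03 -7.7e-02 -5.0e-03  1.8e+01  1.0e+00  2.0e+00]
  [ 2.0e-03 -7.7e-02 -5.0e-03  1.8e+01  1.0e+00  2.0e+00]
  [ 2.0e-03 -7.7e-02 -5.0e-03  1.8e+01  1.0e+00  2.0e+00]
```

```bash
python3 -m crank '[[0.002,-0.08,-0.005,18,1,2,-1],[0.002,-0.08,-0.005,18,1,2,-1],[0.002,-0.08,-0.005,18,1,2,-1],[0.002,-0.08,-0.005,18,1,2,-1],[0.002,-0.08,-0.005,18,1,1,-1],[0.002,-0.08,-0.005,18,1,1,-1],[0,0,0,0,0,0,-1]]'; python3 plan.py 0 170 150 217 0.80 1 p
```

```text
t: 12.0
tool_pos: [0.5321, 0.3746, 0.3001]
tool_rot: [1.776, 1.679, -0.793]
contact_force: [-0.1, 0.5, -1.2]
opening: 0.0852
t 12.0 pos [0.5321 0.3746 0.3001] -> [0.5325 0.3609 0.3012] rot left [0.01  0.043 0.005] shift left mm [-9.9  1.1  9.5] F [-0.1  0.5 -1.2] open 0.0852 q [ 0.6   0.34  1.52 -0.66  1.81  0.67]
 grinder TCP [ -1.2 339.3 300.1] grasp [  0.3 223.6 197. ] tilt 0.843
  [ 1.0e-02  4.3e-02  5.0e-03 -1.0e+01  1.0e+00  1.0e+01]
```

```bash
python3 -m crank '[[0.01,0.03,0.005,-7,1,10,-1],[0,0,0,0,0,0,1],[0,0,0,0,0,0,1],[0,0,0,0,0,0,1],[0,0,0,0,0,0,1],[0,0,0,0,0,0,1],[0,0,0,0,0,0,1]]'; python3 plan.py 0 170 150 217 -0.5 14 p|head -4;  python3 -m crank '[[0,0.1,0,-21,0,1,1],[0,0.1,0,-21,0,1,1],[0,0.1,0,-21,0,1,1],[0,0.1,0,-21,0,1,1],[0,0.1,0,-21,0,2,1],[0,0.1,0,-21,0,1,1],[0,0.1,0,-21,0,2,1]]'; python3 plan.py 0 170 150 217 -0.5 7 p
```

```text
t: 12.58
tool_pos: [0.5324, 0.3594, 0.3019]
tool_rot: [1.821, 1.7, -0.765]
contact_force: [-0.5, 1.3, -2.2]
opening: 0.0493
t 12.58 pos [0.5324 0.3594 0.3019] -> [0.5156 0.1017 0.3404] rot left [ 0.     1.296 -0.004] shift left mm [-208.2    0.9  157.6] F [-0.5  1.3 -2.2] open 0.0493 q [ 0.57  0.31  1.55 -0.63  1.78  0.67]
 grinder TCP [  0.  324.2 301.9] grasp [ -0.3 213.4 193.5] tilt 0.796
  [  0.      0.093  -0.    -20.      0.      1.   ]
  [  0.      0.093  -0.    -20.      0.      1.   ]
t: 13.17
tool_pos: [0.5224, 0.2248, 0.3657]
tool_rot: [2.249, 2.104, -0.09]
contact_force: [0.5, -0.3, -1.5]
opening: 0.0493
t 13.17 pos [0.5224 0.2248 0.3657] -> [0.5156 0.1017 0.3404] rot left [ 0.005  0.584 -0.   ] shift left mm [-120.7    1.2   35.6] F [ 0.5 -0.3 -1.5] open 0.0493 q [ 0.29 -0.04  1.78 -0.08  1.43  0.37]
 grinder TCP [ -1.2 189.3 365.7] grasp [ -0.4 176.2 211.3] tilt 0.084
  [ 1.0e-03  8.3e-02 -0.0e+00 -1.8e+01  0.0e+00  1.0e+00]
  [ 1.0e-03  8.3e-02 -0.0e+00 -1.8e+01  0.0e+00  1.0e+00]
  [ 1.0e-03  8.3e-02 -0.0e+00 -1.8e+01  0.0e+00  1.0e+00]
  [ 1.0e-03  8.3e-02 -0.0e+00 -1.8e+01  0.0e+00  1.0e+00]
  [ 1.0e-03  8.3e-02 -0.0e+00 -1.8e+01  0.0e+00  1.0e+00]
  [ 1.0e-03  8.3e-02 -0.0e+00 -1.8e+01  0.0e+00  1.0e+00]
  [ 1.0e-03  8.3e-02 -0.0e+00 -1.8e+01  0.0e+00  1.0e+00]
```

```bash
python3 -m crank '[[0,0.09,0,-20,0,2,1],[0,0.09,0,-20,0,1,1],[0,0.09,0,-20,0,1,1],[0,0.09,0,-20,0,1,1],[0,0.09,0,-20,0,1,1],[0,0.09,0,-19,0,1,1],[0,0.02,0,-3,0,0,1],[0,0,0,0,0,0,1]]'; python3 plan.py 0 170 150 217 -0.5 1 p; python3 -m crank '[[0,0,0,0,0,0,-1],[0,0,0,0,0,0,-1],[0,0,0,0,0,0,-1],[0,0,0,0,0,-8,-1],[0,0,0,0,0,0,-1]]'; python3 plan.py 0 170 150 225 0.8 13 p|head -4
python3 -m crank '[[0.001,-0.105,0,24,-1,2,-1],[0.001,-0.105,0,24,-1,2,-1],[0.001,-0.105,0,24,0,2,-1],[0.001,-0.105,0,24,0,2,-1],[0.001,-0.105,-0.002,24,0,2,-1],[0.001,-0.105,-0.002,24,0,2,-1],[0.001,-0.105,-0.002,24,0,2,-1],[0.001,-0.105,-0.002,24,0,2,-1]]'; python3 plan.py 0 170 150 217 0.80 6 p
```

```text
t: 13.83
tool_pos: [0.5127, 0.0987, 0.3386]
tool_rot: [-2.013, -1.87, -0.541]
contact_force: [4.8, 9.0, -1.6]
opening: 0.0494
t 13.83 pos [0.5127 0.0987 0.3386] -> [0.5156 0.1017 0.3404] rot left [ 0.014 -0.016 -0.005] shift left mm [3.7 2.7 0. ] F [ 4.8  9.  -1.6] open 0.0494 q [-0.05 -0.16  1.96  0.53  1.36 -0.1 ]
 grinder TCP [ -2.7  62.8 338.6] grasp [ -0.5 139.2 203.8] tilt -0.516
  [ 0.014 -0.016 -0.005  4.     3.     0.   ]
t: 14.25
tool_pos: [0.5122, 0.0929, 0.3474]
tool_rot: [-2.017, -1.874, -0.537]
contact_force: [0.3, 0.0, -0.4]
opening: 0.0856
t 14.25 pos [0.5122 0.0929 0.3474] -> [0.5329 0.3666 0.3068] rot left [ 0.01  -1.31  -0.014] shift left mm [219.7  -0.7 169.5] F [ 0.3  0.  -0.4] open 0.0856 q [-0.07 -0.17  1.95  0.52  1.38 -0.1 ]
 grinder TCP [ -2.8  56.9 347.4] grasp [ -0.5 132.6 212.1] tilt -0.51
  [ 1.00e-03 -1.01e-01 -1.00e-03  2.30e+01  0.00e+00  1.00e+00]
  [ 1.00e-03 -1.01e-01 -1.00e-03  2.30e+01  0.00e+00  1.00e+00]
t: 14.92
tool_pos: [0.5271, 0.2822, 0.3676]
tool_rot: [2.101, 1.93, -0.362]
contact_force: [0.4, 0.4, 1.4]
opening: 0.0855
t 14.92 pos [0.5271 0.2822 0.3676] -> [0.5325 0.3609 0.3012] rot left [ 0.014 -0.435 -0.027] shift left mm [97.3 -2.6 33.9] F [0.4 0.4 1.4] open 0.0855 q [ 0.42  0.06  1.68 -0.33  1.56  0.54]
 grinder TCP [-3.000e-01  2.468e+02  3.676e+02] grasp [  2.7 191.5 222.9] tilt 0.365
  [ 2.0e-03 -7.2e-02 -4.0e-03  1.7e+01 -0.0e+00  3.0e+00]
  [ 2.0e-03 -7.2e-02 -4.0e-03  1.7e+01 -0.0e+00  3.0e+00]
  [ 2.0e-03 -7.2e-02 -4.0e-03  1.7e+01 -0.0e+00  3.0e+00]
  [ 2.0e-03 -7.2e-02 -4.0e-03  1.7e+01 -0.0e+00  3.0e+00]
  [ 2.0e-03 -7.2e-02 -4.0e-03  1.7e+01 -0.0e+00  2.0e+00]
  [ 2.0e-03 -7.2e-02 -4.0e-03  1.7e+01 -0.0e+00  2.0e+00]
```

Total is now about 3.88 rad. Stroke 4.

```bash
python3 -m crank '[[0.002,-0.075,-0.005,17,0,3,-1],[0.002,-0.075,-0.005,17,0,3,-1],[0.002,-0.075,-0.005,17,0,3,-1],[0.002,-0.075,-0.005,17,0,3,-1],[0.002,-0.075,-0.005,17,0,3,-1],[0.002,-0.03,-0.002,7,0,3,-1],[0,0,0,0,0,0,-1]]'; python3 plan.py 0 170 150 217 0.80 1 p
```

```text
t: 15.5
tool_pos: [0.533, 0.3622, 0.3068]
tool_rot: [1.812, 1.71, -0.745]
contact_force: [-0.1, 0.2, -0.6]
opening: 0.0856
t 15.5 pos [0.533  0.3622 0.3068] -> [0.5325 0.3609 0.3012] rot left [ 0.015 -0.011  0.001] shift left mm [ 3.1 -0.5  4.9] F [-0.1  0.2 -0.6] open 0.0856 q [ 0.58  0.31  1.55 -0.63  1.77  0.66]
 grinder TCP [  0.4 327.  306.8] grasp [  2.7 217.  197.6] tilt 0.789
  [ 1.5e-02 -1.1e-02  1.0e-03  3.0e+00 -0.0e+00  5.0e+00]
```

```bash
python3 -m crank '[[0.015,-0.01,0,3,0,5,-1],[0,0,0,0,0,0,1],[0,0,0,0,0,0,1],[0,0,0,0,0,0,1],[0,0,0,0,0,0,1],[0,0,0,0,0,0,1],[0,0,0,0,0,0,1]]'; python3 plan.py 0 170 150 217 -0.5 14 p|head -4;  python3 -m crank '[[0,0.1,0,-21,0,1,1],[0,0.1,0,-21,0,1,1],[0,0.1,0,-21,0,1,1],[0,0.1,0,-21,0,1,1],[0,0.1,0,-21,0,2,1],[0,0.1,0,-21,0,1,1],[0,0.1,0,-21,0,2,1]]'; python3 plan.py 0 170 150 217 -0.5 7 p
```

```text
t: 16.08
tool_pos: [0.5328, 0.3585, 0.3045]
tool_rot: [1.827, 1.705, -0.763]
contact_force: [-0.4, 0.2, -2.4]
opening: 0.0493
t 16.08 pos [0.5328 0.3585 0.3045] -> [0.5156 0.1017 0.3404] rot left [-0.003  1.289 -0.005] shift left mm [-206.9    0.7  157.2] F [-0.4  0.2 -2.4] open 0.0493 q [ 0.57  0.31  1.55 -0.62  1.78  0.67]
 grinder TCP [  0.5 323.3 304.5] grasp [ -0.3 213.4 195.3] tilt 0.789
  [ -0.      0.092  -0.    -20.     -0.      1.   ]
  [ -0.      0.092  -0.    -20.     -0.      1.   ]
t: 16.67
tool_pos: [0.5228, 0.2222, 0.3671]
tool_rot: [2.255, 2.11, -0.084]
contact_force: [0.8, -0.9, -2.1]
opening: 0.0496
t 16.67 pos [0.5228 0.2222 0.3671] -> [0.5156 0.1017 0.3404] rot left [ 0.001  0.576 -0.001] shift left mm [-118.3    0.8   35.7] F [ 0.8 -0.9 -2.1] open 0.0496 q [ 0.28 -0.05  1.78 -0.07  1.44  0.36]
 grinder TCP [ -0.6 186.6 367.1] grasp [ -0.5 174.9 212.6] tilt 0.076
  [  0.      0.082  -0.    -18.      0.      1.   ]
  [  0.      0.082  -0.    -18.      0.      1.   ]
  [  0.      0.082  -0.    -18.      0.      1.   ]
  [  0.      0.082  -0.    -18.      0.      1.   ]
  [  0.      0.082  -0.    -18.      0.      1.   ]
  [  0.      0.082  -0.    -18.      0.      1.   ]
  [  0.      0.082  -0.    -18.      0.      1.   ]
```

```bash
python3 -m crank '[[0,0.09,0,-20,0,2,1],[0,0.09,0,-20,0,1,1],[0,0.09,0,-20,0,1,1],[0,0.09,0,-20,0,1,1],[0,0.09,0,-20,0,1,1],[0,0.09,0,-19,0,1,1],[0,0.02,0,-3,0,0,1],[0,0,0,0,0,0,1]]'; python3 plan.py 0 170 150 217 -0.5 1 p; python3 -m crank '[[0,0,0,0,0,0,-1],[0,0,0,0,0,0,-1],[0,0,0,0,0,0,-1],[0,0,0,0,0,-8,-1],[0,0,0,0,0,0,-1]]'; python3 plan.py 0 170 150 225 0.8 13 p|head -4
python3 -m crank '[[0.001,-0.105,0,24,-1,2,-1],[0.001,-0.105,0,24,-1,2,-1],[0.001,-0.105,0,24,0,2,-1],[0.001,-0.105,0,24,0,2,-1],[0.001,-0.105,-0.002,24,0,2,-1],[0.001,-0.105,-0.002,24,0,2,-1],[0.001,-0.105,-0.002,24,0,2,-1],[0.001,-0.105,-0.002,24,0,2,-1]]'; python3 plan.py 0 170 150 217 0.80 6 p
```

```text
t: 17.33
tool_pos: [0.5127, 0.0953, 0.3381]
tool_rot: [-2.006, -1.862, -0.549]
contact_force: [5.7, 9.6, -3.0]
opening: 0.049
t 17.33 pos [0.5127 0.0953 0.3381] -> [0.5156 0.1017 0.3404] rot left [ 0.012 -0.027 -0.006] shift left mm [6.9 2.4 1.4] F [ 5.7  9.6 -3. ] open 0.049 q [-0.06 -0.16  1.96  0.54  1.36 -0.11]
 grinder TCP [ -2.5  59.3 338.1] grasp [ -0.6 137.3 204.2] tilt -0.527
  [ 1.2e-02 -2.7e-02 -6.0e-03  7.0e+00  2.0e+00  1.0e+00]
t: 17.75
tool_pos: [0.512, 0.0891, 0.3471]
tool_rot: [-2.01, -1.863, -0.548]
contact_force: [0.3, 0.6, 0.7]
opening: 0.0853
t 17.75 pos [0.512  0.0891 0.3471] -> [0.5329 0.3666 0.3068] rot left [ 0.008 -1.324 -0.015] shift left mm [220.8  -1.2 174.2] F [0.3 0.6 0.7] open 0.0853 q [-0.08 -0.18  1.95  0.53  1.38 -0.11]
 grinder TCP [ -2.7  53.1 347.1] grasp [ -0.5 130.6 212.9] tilt -0.524
  [ 1.00e-03 -1.02e-01 -1.00e-03  2.30e+01  0.00e+00  1.00e+00]
  [ 1.00e-03 -1.02e-01 -1.00e-03  2.30e+01  0.00e+00  1.00e+00]
t: 18.42
tool_pos: [0.5272, 0.2781, 0.3703]
tool_rot: [2.112, 1.938, -0.349]
contact_force: [0.8, -0.3, 0.7]
opening: 0.0853
t 18.42 pos [0.5272 0.2781 0.3703] -> [0.5325 0.3609 0.3012] rot left [ 0.011 -0.45  -0.027] shift left mm [101.6  -3.2  36.5] F [ 0.8 -0.3  0.7] open 0.0853 q [ 0.42  0.06  1.68 -0.32  1.56  0.53]
 grinder TCP [1.000e-01 2.428e+02 3.703e+02] grasp [  2.7 189.6 224.8] tilt 0.35
  [ 2.0e-03 -7.5e-02 -5.0e-03  1.7e+01 -0.0e+00  3.0e+00]
  [ 2.0e-03 -7.5e-02 -5.0e-03  1.8e+01 -0.0e+00  3.0e+00]
  [ 2.0e-03 -7.5e-02 -5.0e-03  1.8e+01 -0.0e+00  3.0e+00]
  [ 2.0e-03 -7.5e-02 -5.0e-03  1.8e+01 -0.0e+00  3.0e+00]
  [ 2.0e-03 -7.5e-02 -5.0e-03  1.8e+01 -0.0e+00  3.0e+00]
  [ 2.0e-03 -7.5e-02 -5.0e-03  1.8e+01 -0.0e+00  2.0e+00]
```

Total is about 5.20 rad, so the chalk should be about 62° down on the +y side. I'll check while repositioning.

```bash
python3 -m crank '[[0.002,-0.075,-0.005,17,0,3,-1],[0.002,-0.075,-0.005,17,0,3,-1],[0.002,-0.075,-0.005,17,0,3,-1],[0.002,-0.075,-0.005,17,0,3,-1],[0.002,-0.075,-0.005,17,0,3,-1],[0.002,-0.045,-0.002,10,0,3,-1],[0,0,0,0,0,0,-1]]'; python3 plan.py 0 170 150 217 0.80 1 p
python3 - <<'E'
from h import *
p=eyes.get_image('wrist');save(p,'w4')
E
```

```text
t: 19.0
tool_pos: [0.5334, 0.3616, 0.3091]
tool_rot: [1.814, 1.709, -0.747]
contact_force: [-0.2, 0.4, -0.8]
opening: 0.0855
t 19.0 pos [0.5334 0.3616 0.3091] -> [0.5325 0.3609 0.3012] rot left [ 0.012 -0.011  0.   ] shift left mm [ 5.1 -0.9  6.2] F [-0.2  0.4 -0.8] open 0.0855 q [ 0.58  0.31  1.54 -0.63  1.78  0.66]
 grinder TCP [  0.8 326.5 309.1] grasp [  2.7 216.5 199.9] tilt 0.789
  [ 0.012 -0.011  0.     5.    -1.     6.   ]
```

View pics/w4.png

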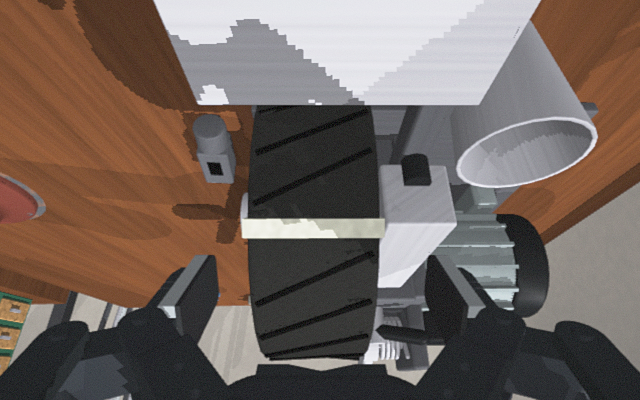

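The chalk is back in view at px (313,228). I'll close, and work out its angle from the pixel.

```bash
cat > chalk.py <<'E'
from plan import *
o=ctrl.get_obs();p=eyes.get_image('wrist')
def ang(row,o,p):
    M=p['mount'];Rt=R.from_rotvec(o['tool_rot']).as_matrix();C=Rt@M[:3,:3];c=Rt@M[:3,3]+o['tool_pos'];k=K(p)
    best=[]
    for a in np.linspace(-2,1.2,641):  # a: angle from top toward -y
        w=T+Rg.apply([0,.17-.076*np.sin(a),.15+.076*np.cos(a)]);u=k@(C.T@(w-c));best.append((abs(u[1]/u[2]-row),a,u[0]/u[2]))
    # visible side: nearest to the camera
    return sorted(best)[:3]
print(ang(float(sys.argv[1]),o,p))
E
python3 chalk.py 228;  python3 -m crank '[[0.012,-0.01,0,5,0,6,-1],[0,0,0,0,0,0,1],[0,0,0,0,0,0,1],[0,0,0,0,0,0,1],[0,0,0,0,0,0,1],[0,0,0,0,0,0,1],[0,0,0,0,0,0,1]]'; python3 plan.py 0 170 150 217 -0.5 14 p|head -4;  python3 -m crank '[[0,0.1,0,-21,0,1,1],[0,0.1,0,-21,0,1,1],[0,0.1,0,-21,0,1,1],[0,0.1,0,-21,0,1,1],[0,0.1,0,-21,0,2,1],[0,0.1,0,-21,0,1,1],[0,0.1,0,-21,0,2,1]]'; python3 plan.py 0 170 150 217 -0.5 7 p
```

```text
[(np.float64(0.1743467416112594), np.float64(-1.06), np.float64(315.41859772510645)), (np.float64(0.8629024368869977), np.float64(-1.055), np.float64(315.42192458710826)), (np.float64(1.2124068459077364), np.float64(-1.065), np.float64(315.41529438500504))]
t: 19.68
tool_pos: [0.5331, 0.3586, 0.3086]
tool_rot: [1.833, 1.702, -0.761]
contact_force: [-0.7, 1.1, -2.1]
opening: 0.0494
t 19.68 pos [0.5331 0.3586 0.3086] -> [0.5156 0.1017 0.3404] rot left [-0.002  1.286 -0.009] shift left mm [-204.4    1.6  159.7] F [-0.7  1.1 -2.1] open 0.0494 q [ 0.57  0.3   1.55 -0.62  1.78  0.67]
 grinder TCP [  0.7 323.4 308.6] grasp [ -0.3 213.7 199.1] tilt 0.786
  [-0.0e+00  9.2e-02 -1.0e-03 -2.0e+01  0.0e+00  1.0e+00]
  [-0.0e+00  9.2e-02 -1.0e-03 -2.0e+01  0.0e+00  1.0e+00]
t: 20.27
tool_pos: [0.5228, 0.2216, 0.3702]
tool_rot: [2.256, 2.103, -0.091]
contact_force: [0.5, -1.1, -1.2]
opening: 0.0494
t 20.27 pos [0.5228 0.2216 0.3702] -> [0.5156 0.1017 0.3404] rot left [ 0.002  0.581 -0.005] shift left mm [-117.2    1.2   39.5] F [ 0.5 -1.1 -1.2] open 0.0494 q [ 0.28 -0.05  1.77 -0.08  1.44  0.37]
 grinder TCP [ -0.6 186.  370.2] grasp [ -0.5 173.4 215.7] tilt 0.081
  [ 0.0e+00  8.3e-02 -1.0e-03 -1.8e+01  0.0e+00  1.0e+00]
  [ 0.0e+00  8.3e-02 -1.0e-03 -1.8e+01  0.0e+00  1.0e+00]
  [ 0.0e+00  8.3e-02 -1.0e-03 -1.8e+01  0.0e+00  1.0e+00]
  [ 0.0e+00  8.3e-02 -1.0e-03 -1.8e+01  0.0e+00  1.0e+00]
  [ 0.0e+00  8.3e-02 -1.0e-03 -1.8e+01  0.0e+00  1.0e+00]
  [ 0.0e+00  8.3e-02 -1.0e-03 -1.8e+01  0.0e+00  1.0e+00]
  [ 0.0e+00  8.3e-02 -1.0e-03 -1.8e+01  0.0e+00  1.0e+00]
```

The chalk reads -1.06, i.e. 5.22 rad, which agrees with the count. Finishing stroke 5 gives about 6.5 rad, over a full turn.

```bash
python3 -m crank '[[0,0.09,0,-20,0,2,1],[0,0.09,0,-20,0,2,1],[0,0.09,0,-20,0,1,1],[0,0.09,0,-20,0,1,1],[0,0.09,0,-20,0,1,1],[0,0.09,0,-19,0,1,1],[0,0.02,0,-3,0,0,1],[0,0,0,0,0,0,1]]'; python3 plan.py 0 170 150 217 -0.5 1 p; python3 -m crank '[[0,0,0,0,0,0,1],[0,0,0,0,0,0,1],[0,0,0,0,0,0,-1],[0,0,0,0,0,0,-1],[0,0,0,0,0,0,-1],[0,0,0,0,0,-20,-1],[0,0,0,0,0,-35,-1],[0,0,0,0,0,-35,-1]]'; python3 plan.py 0 150 400 155 0 7
python3 - <<'E'
from h import *
p=eyes.get_image('wrist');save(p,'w5')
E
```

```text
t: 20.93
tool_pos: [0.5127, 0.0941, 0.3409]
tool_rot: [-2.013, -1.866, -0.538]
contact_force: [4.9, 8.1, -1.2]
opening: 0.049
t 20.93 pos [0.5127 0.0941 0.3409] -> [0.5156 0.1017 0.3404] rot left [ 0.011 -0.017 -0.008] shift left mm [6.6 2.3 4.3] F [ 4.9  8.1 -1.2] open 0.049 q [-0.06 -0.17  1.95  0.53  1.37 -0.1 ]
 grinder TCP [ -2.4  58.2 340.9] grasp [ -0.6 134.7 206.1] tilt -0.517
  [ 0.011 -0.017 -0.008  7.     2.     4.   ]
t: 21.6
tool_pos: [0.5065, 0.0489, 0.4135]
tool_rot: [-2.007, -1.862, -0.521]
contact_force: [1.0, 0.2, 0.8]
opening: 0.0855
t 21.6 pos [0.5065 0.0489 0.4135] -> [0.5211 0.1856 0.555 ] rot left [-0.006 -0.515 -0.01 ] shift left mm [189.3   3.5 -55.5] F [1.  0.2 0.8] open 0.0855 q [-0.15 -0.24  1.9   0.51  1.55 -0.11]
 grinder TCP [ -5.7  12.7 413.5] grasp [ -6.2  89.1 278.6] tilt -0.515
  [-1.0e-03 -7.4e-02 -1.0e-03  2.7e+01  0.0e+00 -8.0e+00]
  [-1.0e-03 -7.4e-02 -1.0e-03  2.6e+01  1.0e+00 -1.0e+01]
  [-1.0e-03 -7.4e-02 -1.0e-03  2.6e+01  1.0e+00 -1.2e+01]
  [-1.0e-03 -7.4e-02 -1.0e-03  2.5e+01  1.0e+00 -1.4e+01]
  [-1.0e-03 -7.4e-02 -1.0e-03  2.4e+01  1.0e+00 -1.5e+01]
  [-1.0e-03 -7.4e-02 -1.0e-03  2.2e+01  1.0e+00 -1.7e+01]
  [-1.0e-03 -7.4e-02 -1.0e-03  2.1e+01  1.0e+00 -1.9e+01]
```

View pics/w5.png

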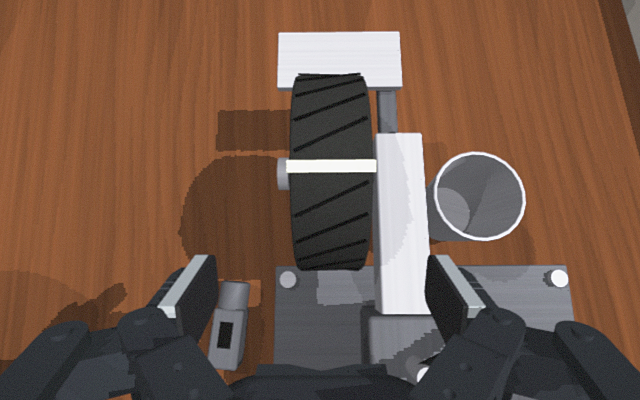

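```bash
python3 chalk.py 166; python3 -m crank '[[0,-0.06,0,0,0,-40,-1],[0,-0.1,0,0,0,-40,-1],[0,-0.1,0,0,0,-40,-1],[0,-0.1,0,0,0,-30,-1]]'; python3 plan.py 50 -222.9 307.7 255 0.45 12
```

```text
[(np.float64(0.15590689869469543), np.float64(0.22999999999999998), np.float64(326.2395875575293)), (np.float64(0.4671442840303257), np.float64(0.2250000000000001), np.float64(326.23379688259286)), (np.float64(0.7791104229077064), np.float64(0.23499999999999988), np.float64(326.24531856471236))]
t: 22.03
tool_pos: [0.5016, -0.0111, 0.5474]
tool_rot: [-2.231, -2.056, -0.143]
contact_force: [1.0, 1.2, -0.2]
opening: 0.0855
t 22.03 pos [ 0.5016 -0.0111  0.5474] -> [ 0.5539 -0.0791  0.5373] rot left [-0.015 -0.59  -0.013] shift left mm [-64.3  57.7   0.4] F [ 1.   1.2 -0.2] open 0.0855 q [-0.2  -0.29  1.69  0.14  1.76 -0.09]
 grinder TCP [ -6.6 -47.5 547.4] grasp [ -8.3 -25.8 393.9] tilt -0.14
  [-1.0e-03 -4.9e-02 -1.0e-03 -5.0e+00  5.0e+00  0.0e+00]
  [-1.0e-03 -4.9e-02 -1.0e-03 -5.0e+00  5.0e+00  0.0e+00]
  [-1.0e-03 -4.9e-02 -1.0e-03 -5.0e+00  5.0e+00  1.0e+00]
  [-1.0e-03 -4.9e-02 -1.0e-03 -5.0e+00  5.0e+00  1.0e+00]
  [-1.0e-03 -4.9e-02 -1.0e-03 -5.0e+00  5.0e+00  1.0e+00]
  [-1.0e-03 -4.9e-02 -1.0e-03 -5.0e+00  5.0e+00  1.0e+00]
  [-1.0e-03 -4.9e-02 -1.0e-03 -5.0e+00  5.0e+00  2.0e+00]
  [-1.0e-03 -4.9e-02 -1.0e-03 -5.0e+00  5.0e+00  2.0e+00]
  [-1.0e-03 -4.9e-02 -1.0e-03 -5.0e+00  5.0e+00  2.0e+00]
  [-1.0e-03 -4.9e-02 -1.0e-03 -5.0e+00  5.0e+00  2.0e+00]
  [-1.0e-03 -4.9e-02 -1.0e-03 -5.0e+00  5.0e+00  3.0e+00]
  [-1.0e-03 -4.9e-02 -1.0e-03 -5.0e+00  5.0e+00  3.0e+00]
```

The chalk at +0.23 past the top means about 6.51 rad, and the wheel is free and standing. Next is the hover above the handle, tilted perpendicular to the arm.

```bash
python3 -m crank '[[-0.002,-0.075,-0.002,-8,8,0,-1],[-0.002,-0.075,-0.002,-8,8,0,-1],[-0.002,-0.075,-0.002,-8,8,1,-1],[-0.002,-0.075,-0.002,-8,8,1,-1],[-0.002,-0.075,-0.002,-8,8,2,-1],[-0.002,-0.075,-0.002,-8,8,2,-1],[-0.002,-0.075,-0.002,-8,8,3,-1],[-0.002,-0.06,-0.002,-8,4,4,-1]]'; python3 plan.py 50 -222.9 307.7 255 0.45 1
cat > seeh.py <<'E'
from plan import *
n=sys.argv[1]
o=ctrl.get_obs();p=eyes.get_image('wrist')
M=p['mount'];Rt=R.from_rotvec(o['tool_rot']).as_matrix();C=Rt@M[:3,:3];c=Rt@M[:3,3]+o['tool_pos'];k=K(p)
im=p['image'][:,:,::-1].copy();s=float(sys.argv[2])
for d in np.linspace(-.055,.055,12):
  for x in (-.014,.014):
    r=.2475+d; w=T+Rg.apply([.05+x,-r*np.cos(s),.2+r*np.sin(s)]);u=k@(C.T@(w-c));cv2.circle(im,tuple(int(v) for v in u[:2]/u[2]),2,(0,0,255),-1)
cv2.imwrite('pics/'+n+'.png',im)
for r in spotter.mark_of('tension_handle',p)[:2]: print(np.round(Rg.inv().apply(r['centre']-T)*1e3,1),r['confidence'])
E
python3 seeh.py w6 .45
```

```text
t: 22.7
tool_pos: [0.5579, -0.0839, 0.5579]
tool_rot: [2.012, 1.884, -0.471]
contact_force: [0.6, -0.1, 0.2]
opening: 0.0855
t 22.7 pos [ 0.5579 -0.0839  0.5579] -> [ 0.5539 -0.0791  0.5373] rot left [ 0.023  0.032 -0.006] shift left mm [13.5 -4.8 16. ] F [ 0.6 -0.1  0.2] open 0.0855 q [-0.19 -0.15  1.58 -0.47  1.61 -0.17]
 grinder TCP [  54.3 -116.5  557.9] grasp [  57.9 -188.3  420.6] tilt 0.482
  [ 2.3e-02  3.2e-02 -6.0e-03  1.4e+01 -5.0e+00  1.6e+01]
[  51.  -221.9  308.9] 0.93
```

View pics/w6.png

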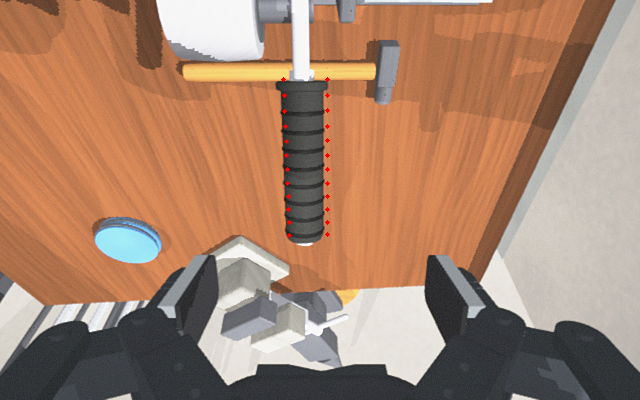

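The overlay lies on the grip (px 283–326, rows 80–242) within about 2 mm, and the spotter agrees at (51,-222,309). Descend along the tool axis to straddle it.

```bash
python3 -m crank '[[0.012,0.015,-0.003,7,-3,10,-1],[0.012,0.015,-0.003,6,-2,20,-1],[0,0,0,0,0,25,-1],[0,0,0,0,0,25,-1],[0,0,0,0,0,0,-1]]'; python3 plan.py 50 -222.9 307.7 155 0.45 1
```

```text
t: 23.22
tool_pos: [0.5496, -0.1044, 0.4752]
tool_rot: [2.053, 1.922, -0.455]
contact_force: [-0.5, -0.2, -0.9]
opening: 0.0852
t 23.22 pos [ 0.5496 -0.1044  0.4752] -> [ 0.5511 -0.1225  0.4473] rot left [-0.003 -0.016 -0.   ] shift left mm [-4.6  2.7 32.9] F [-0.5 -0.2 -0.9] open 0.0852 q [-0.24 -0.14  1.7  -0.43  1.51 -0.17]
 grinder TCP [  47.4 -137.5  475.2] grasp [  47.  -202.6  334.5] tilt 0.434
  [-3.0e-03 -1.6e-02 -0.0e+00 -5.0e+00  3.0e+00  3.3e+01]
```

```bash
python3 -m crank '[[0,-0.016,0,-5,3,15,-1],[0,0,0,0,0,18,-1],[0,0,0,0,0,0,1],[0,0,0,0,0,0,1],[0,0,0,0,0,0,1],[0,0,0,0,0,0,1],[0,0,0,0,0,0,1],[0,0,0,0,0,0,1]]' 90; python3 plan.py 50 -247.5 196 155 0 8 p
```

```text
t: 23.88
tool_pos: [0.5498, -0.1196, 0.4504]
tool_rot: [2.048, 1.915, -0.462]
contact_force: [0.5, -5.2, -6.6]
opening: 0.0255
t 23.88 pos [ 0.5498 -0.1196  0.4504] -> [ 0.5451 -0.2143  0.351 ] rot left [-0.002  0.442 -0.002] shift left mm [-43.2   1.9 130.4] F [ 0.5 -5.2 -6.6] open 0.0255 q [-0.27 -0.13  1.73 -0.44  1.46 -0.17]
 grinder TCP [  48.5 -152.6  450.4] grasp [  48.1 -219.   310.3] tilt 0.442
  [-0.     0.055 -0.    -6.     0.    15.   ]
  [-0.     0.055 -0.    -6.     0.    15.   ]
  [-0.     0.055 -0.    -7.     0.    15.   ]
  [-0.     0.055 -0.    -8.     0.    15.   ]
  [-0.     0.055 -0.    -9.     0.    15.   ]
  [ -0.      0.055  -0.    -10.      0.     15.   ]
  [ -0.      0.055  -0.    -11.      0.     15.   ]
  [ -0.      0.055  -0.    -11.      0.     15.   ]
```

Gripped, with opening 25.5 mm. Press along the arc about the pivot.

```bash
python3 -m crank '[[0,0.05,0,-8,0,12,1],[0,0.05,0,-8,0,13,1],[0,0.05,0,-8,0,13,1],[0,0.05,0,-8,0,13,1],[0,0.05,0,-8,0,13,1]]'; python3 plan.py 50 -247.5 196 155 0 4 p
```

```text
t: 24.3
tool_pos: [0.5453, -0.1746, 0.4189]
tool_rot: [2.194, 2.055, -0.2]
contact_force: [-6.8, 6.4, 9.1]
opening: 0.0252
t 24.3 pos [ 0.5453 -0.1746  0.4189] -> [ 0.5451 -0.2143  0.351 ] rot left [ 0.003  0.185 -0.   ] shift left mm [-26.5   2.1  74.1] F [-6.8  6.4  9.1] open 0.0252 q [-0.41 -0.09  1.73 -0.17  1.43 -0.32]
 grinder TCP [  47.7 -207.9  418.9] grasp [  48.2 -236.4  266.6] tilt 0.185
  [ 1.0e-03  4.6e-02 -0.0e+00 -7.0e+00  1.0e+00  1.8e+01]
  [ 1.0e-03  4.6e-02 -0.0e+00 -7.0e+00  1.0e+00  1.8e+01]
  [ 1.0e-03  4.6e-02 -0.0e+00 -8.0e+00  1.0e+00  1.8e+01]
  [ 1.0e-03  4.6e-02 -0.0e+00 -9.0e+00  1.0e+00  1.8e+01]
```

```bash
python3 -m crank '[[0,0.04,0,-6,1,14,1],[0,0.04,0,-6,1,14,1],[0,0.04,0,-6,0,14,1],[0,0.04,0,-6,0,14,1]]'; python3 plan.py 50 -247.5 196 155 0 2 p
```

```text
t: 24.63
tool_pos: [0.5439, -0.2068, 0.3802]
tool_rot: [2.28, 2.135, -0.031]
contact_force: [-8.5, 4.4, 13.3]
opening: 0.0252
t 24.63 pos [ 0.5439 -0.2068  0.3802] -> [ 0.5451 -0.2143  0.351 ] rot left [-0.     0.027 -0.001] shift left mm [-6.7  1.7 29.4] F [-8.5  4.4 13.3] open 0.0252 q [-0.49 -0.03  1.74 -0.02  1.42 -0.42]
 grinder TCP [  48.3 -240.   380.2] grasp [  48.2 -244.2  225.3] tilt 0.027
  [-0.0e+00  1.3e-02 -0.0e+00 -3.0e+00  1.0e+00  1.5e+01]
  [-0.0e+00  1.3e-02 -0.0e+00 -4.0e+00  1.0e+00  1.5e+01]
```

```bash
python3 -m crank '[[0,0.02,0,-2,0,12,1],[0,0.01,0,-1,0,10,1],[0,0,0,0,0,4,1],[0,0,0,0,0,3,1]]'; python3 plan.py 50 -247.5 200 155 0 1 p
```

```text
t: 24.97
tool_pos: [0.5436, -0.212, 0.3661]
tool_rot: [-2.293, -2.145, -0.0]
contact_force: [-10.4, 5.9, 15.7]
opening: 0.025
t 24.97 pos [ 0.5436 -0.212   0.3661] -> [ 0.5451 -0.2143  0.355 ] rot left [-0.001 -0.001 -0.002] shift left mm [-2.2  1.7 11.1] F [-10.4   5.9  15.7] open 0.025 q [-0.5  -0.02  1.75  0.    1.41 -0.43]
 grinder TCP [  48.3 -245.3  366.1] grasp [  48.2 -245.2  211.1] tilt -0.001
  [-1.0e-03 -1.0e-03 -2.0e-03 -2.0e+00  2.0e+00  1.1e+01]
```

```bash
python3 -m crank '[[0,0,0,-1,-1,8,1],[0,0,0,0,-1,8,1],[0,0,0,0,0,6,1]]'; python3 plan.py 50 -247.5 200 155 0 1 p
```

```text
t: 25.22
tool_pos: [0.5428, -0.2119, 0.3596]
tool_rot: [2.29, 2.146, 0.005]
contact_force: [-13.0, 3.1, 17.3]
opening: 0.0255
t 25.22 pos [ 0.5428 -0.2119  0.3596] -> [ 0.5451 -0.2143  0.355 ] rot left [ 0.004  0.    -0.   ] shift left mm [-2.3  2.4  4.6] F [-13.    3.1  17.3] open 0.0255 q [-0.5  -0.02  1.76  0.    1.39 -0.44]
 grinder TCP [  47.6 -245.2  359.6] grasp [  48.3 -245.2  204.6] tilt 0.0
  [ 4.e-03  0.e+00 -0.e+00 -2.e+00  2.e+00  5.e+00]
```

```bash
python3 -m crank '[[0,0,0,0,1,6,1],[0,0,0,0,1,6,1],[0,0,0,0,0,6,1]]'; python3 -m crank '[[0,0,0,0,0,6,1],[0,0,0,0,0,6,1]]';python3 plan.py 50 -247.5 200 155 0 1 p
```

```text
t: 25.47
tool_pos: [0.544, -0.2116, 0.3592]
tool_rot: [-2.292, -2.148, 0.006]
contact_force: [-11.7, 4.9, 20.8]
opening: 0.0255
t: 25.63
tool_pos: [0.5441, -0.2114, 0.3591]
tool_rot: [2.292, 2.148, -0.008]
contact_force: [-13.8, 5.6, 19.6]
opening: 0.0253
t 25.63 pos [ 0.5441 -0.2114  0.3591] -> [ 0.5451 -0.2143  0.355 ] rot left [-0.003  0.004  0.001] shift left mm [-2.9  1.2  4.1] F [-13.8   5.6  19.6] open 0.0253 q [-0.5  -0.01  1.76 -0.    1.4  -0.43]
 grinder TCP [  48.8 -244.6  359.1] grasp [  48.3 -245.2  204.1] tilt 0.004
  [-3.e-03  4.e-03  1.e-03 -3.e+00  1.e+00  4.e+00]
```

```bash
python3 -m crank '[[0,0,0,0,0,10,1],[0,0,0,0,0,10,1],[0,0,0,0,0,10,1]]';python3 plan.py 50 -247.5 200 155 0 1 p|tail -2; python3 seeh.py w7 0
python3 - <<'E'
from plan import *
for n in ['scene','top']:
    p=eyes.get_image(n);save(p,n+'7')
    for q in ['tension_handle','hammer','hammer_head','quench_can']:
        for r in spotter.mark_of(q,p)[:1]: print(n,q,np.round(r['centre'],4),np.round(Rg.inv().apply(r['centre']-T)*1e3,1),round(r['confidence'],2))
b=cv2.imread('pics/scene7.png')[100:300,170:470];cv2.imwrite('pics/z7.png',cv2.resize(b,(750,500)))
E
```

```text
t: 25.88
tool_pos: [0.5445, -0.211, 0.3589]
tool_rot: [2.29, 2.148, -0.012]
contact_force: [-22.8, 9.5, 35.3]
opening: 0.0254
 grinder TCP [  49.2 -244.2  358.9] grasp [  48.5 -245.2  203.9] tilt 0.007
  [-4.e-03  7.e-03  1.e-03 -3.e+00  1.e+00  4.e+00]
[  46.6 -245.9  201.5] 0.97
scene tension_handle [ 0.5445 -0.2124  0.1983] [  49.3 -245.6  198.3] 0.73
scene hammer [ 0.5173 -0.2666  0.0035] [  25.7 -301.5    3.5] 0.95
scene hammer_head [ 0.4071  0.0724 -0.0012] [-106.4   29.6   -1.2] 0.57
scene quench_can [ 0.659   0.187  -0.0009] [137.6 160.4  -0.9] 0.7
top tension_handle [ 6.573e-01  1.848e-01 -6.000e-04] [136.  158.1  -0.6] 0.56
top hammer_head [ 0.4087  0.0721 -0.0024] [-104.7   29.4   -2.4] 0.72
top quench_can [ 0.6599  0.1837 -0.001 ] [138.7 157.2  -1. ] 0.69
```

View pics/z7.png

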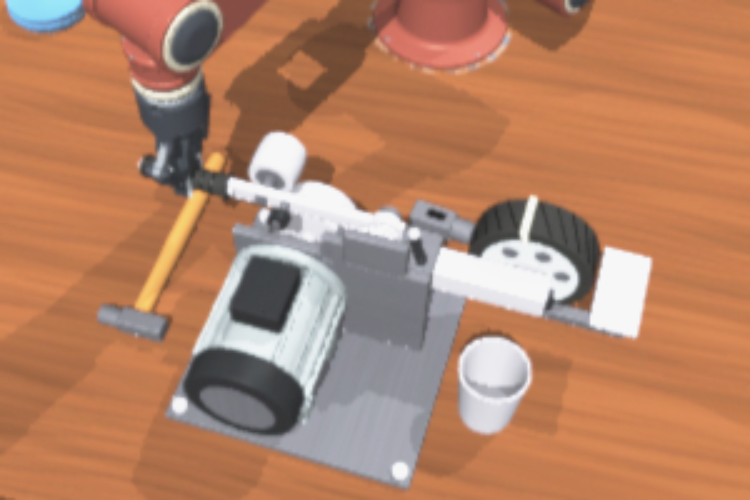

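View pics/w7.png

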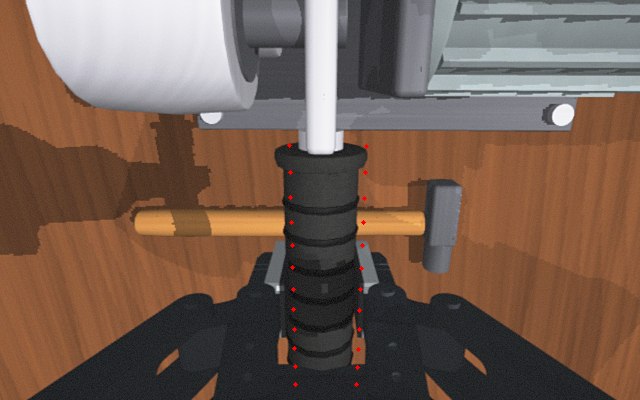

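The arm is level on its stop: the grip reads about 200 mm in two views, and the push rose from 20 to 35 N without further travel. The wheel's chalk sits just past the top and the bystanders are unmoved. I'll ease the push slightly and hand in.

```bash
python3 -m crank '[[0,0,0,0,0,8,1],[0,0,0,0,0,8,1],[0,0,0,0,0,8,1],[0,0,0,0,0,8,1]]'; python3 -c "
from station import ctrl
print(ctrl.finish_job()); o=ctrl.get_obs(); print(o['t'],o['tool_pos'],o['contact_force'])"
```

```text
t: 26.82
tool_pos: [0.5444, -0.2104, 0.359]
tool_rot: [2.288, 2.146, -0.016]
contact_force: [-17.2, 8.0, 27.3]
opening: 0.0255
the job is handed in; nothing more can be done
None
the job is handed in; nothing more can be done
```

The contact wheel has been turned through a full turn and stands still. The tension handle is held down on its stop, so you can slip the new belt on. The job was handed in at about 27 s of the 72 s allowed, and no verdict was reported.

- **Contact wheel:** I pinched the rim from above and turned it in five strokes towards the tension handle. The stroke count and the chalk line agree on about 6.51 rad. The chalk now sits just past the top, and the wheel was released at rest and looks unchanged in the later picture.
- **Tension handle:** I gripped it with 90 N set and pressed it down along its arc until it stopped. Raising the push from 20 N to 35 N moved it no further. I handed in while still holding it with about 27 N downward.
- **Checks:** The detector puts the grip at 198 and 202 mm high in two views, against 200 mm for level. The hammer head and can read within about 4 mm of their start positions in both fixed views, and the hammer likewise in the scene view.
- **Where a check disagreed:** In the last top view the detector reported the can as the handle and did not find the hammer; I ignored that. A steady sideways force of 10 to 23 N on the gripper remained during the press, about 17 N at the end. That probably means the grip is 1–2 mm off centre.

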